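# Pull the vent flap shut with the hook pole

### The job

Pick up the hook pole by its grip and put its side peg through the ring eye on the open vent flap. Draw the flap shut with it until the spring catch snaps, and keep a steady pull of about 10 N, never more than 20 N, on the eye for a second to seat the flap. Then unhook and lay the pole flat on the table, clear of the cowl; leave the flap latched, do not touch flap or cowl with the gripper or arm, and do not disturb the other things.

Things in the scene. Friction and masses are not known exactly. Their poses are not given: they have to be found in the camera images.
- pole_grip (a point): centre of the hook pole's grip, half-way up: a grey rounded box 130 long (own x) x 26 wide (own y) x 30 high (own z). The pole lies flat on the table, grip centre 15 above it. Own x runs along the pole to the hook, own z is up
- hook_peg (a point): middle of the pole's straight side peg, at own (220, -20, 0) from the grip centre: a round peg, 7 diameter, that leaves the rod's end square to it, towards the pole's own -y, its tip 39 from the rod's axis. Same axes as the pole
- eye (a point): centre of the steel ring eye near the top of the vent flap: inner diameter 22, wire 5. Its hole runs along its own y, parallel to the hinge, so a peg along y can turn in it. It stands 30 in front (own -x) of the flap's mid-plane on a stalk 8 thick, 145 above the hinge (own z); axes turn with the flap. Pulled towards the cowl's -x it shuts the flap
- flap_hinge (a point): middle of the flap's hinge line, 125 above the table, fixed to the cowl; its axes are the cowl's: x points into the cowl, away from its open front, y along the hinge, z up
- flap (a joint): angle of the aluminium flap (176 wide, 4 thick, 174 high), rad: 0 shut (upright, at its stop), growing as it leans back into the cowl, at most 1.0. It stays where left: the hinge rubs, a pull of 1 to 4 N on the eye moves it. From about 0.09 to 0.04 a spring plunger in the header resists, taking 8 to 14 N on the eye; then it snaps over and holds the flap at 0
- cowl: fixed sheet-steel vent cowl that carries the flap; origin on the table under flap_hinge, same axes. 210 wide (y), from x -16 to +203. Its front window is 160 wide, from the sill (z 120) up to a header bar (z 307 to 331, x -12 to +16, a small barrel on it up to 353). Side cheeks, z 116 to 331, reach back to x +165; the top behind the header is open
- pole: the whole pole, 0.3 kg, nearly balancing at the grip; origin in the underside of the grip's centre, axes as pole_grip. Behind the grip a dark block 30x30x30 (own x -65 to -95); ahead of it a steel rod, 10 diameter, on the grip's axis to own x = +220
- spray: white spray bottle, 262 high, a bystander; origin in its base
- brine_bottle: squeeze bottle with pointed top, 190 high, a bystander; origin in its base
- shaker: small jar, 44 diameter, 96 high, a bystander; origin in its base
- counter: round tally counter, 50 diameter, 20 high, a bystander; origin in its underside
- thermometer: probe thermometer 178 long, 16 high, a bystander; origin in its underside

How it is judged (in metres and radians):
On the way, in this order (a step that is already met when the one before it is completed fails the run):
1. the peg is through the ring eye while the flap is still open (distance between hook_peg and eye below 0.016 m and value of joint flap above 0.3 rad), for 0.2 s.
2. the flap is shut and the pole, still hooked, pulls on it with 4 to 20 N for half a second (value of joint flap below 0.025 rad and distance between hook_peg and eye below 0.02 m and contact force between pole and cowl between 4 and 20 N), for 0.5 s.
At the end, for the whole second after the job is handed in: flap latched within 0.025 rad of shut; the pole unhooked and at rest, lying flat on the table (grip centre within 7 mm and peg within 15 mm of their lying height), not touching cowl or flap (value of joint flap below 0.025 rad and height (world z) of pole_grip below 0.022 m and height (world z) of hook_peg between 0 and 0.03 m and linear speed of pole below 0.02 m/s and contact force between pole and cowl below 0.1 N).
It fails at once if the pole presses on the flap, its eye or the cowl with more than 25 N (contact force between pole and cowl above 25 N).
It fails at once if the gripper or arm touches the cowl or its flap (contact force between any of the arm, the fingers and cowl above 0.5 N).
It fails at once if a bystander is moved by more than 25 mm (distance of any of spray, brine_bottle, shaker, counter, thermometer from where it was at the start of the episode above 0.025 m).
It also fails if it takes over 72 s, if anything falls off the work surface, if the arm or the gripper's body presses on something with over 40 N, if the wrist force passes 120 N, or if a joint passes its speed limit or range.

### The arm

A 6-joint arm with a two-finger parallel gripper is mounted at the origin on a cart in front of the work surface, level with it; the furniture and walls round the work are solid. World frame = base frame: x ahead of the robot, y to its left, z up, the work surface at z = 0. Lengths are in mm, angles in rad, forces in N, time in s.
With the tool pointing down it reaches from about 350 to 975 mm from the base axis. Payload 7.1 kg.
Tool frame: the origin (TCP) lies midway between the tips of the shut fingers; the grasp point (between the pads) lies 19 mm behind it (bot.grip_point_offset is the z of the grasp point in the tool frame, in mm); z points along the fingers, y is the line along which they close (so a half turn about z gives the same grasp; the last joint's range is limited). The gripper opens to 88 mm and grips with 3 to 60 N. Pads are 20 mm wide; open, the fingers measure 115 mm over their backs; the gripper's body (75 mm by 178 mm) begins 61 mm behind the grasp point.
Start: joints at [-1.157, 0.423, 1.63, -0, 1.089, -0.019], TCP at [262.149, -567.347, 222.675] pointing down, gripper open.
Joint ranges: [-3, 3], [-0.9, 2.11], [0.09, 2.58], [-1.31, 4.45], [0.11, 2.69], [-2.54, 2.54]. Speed limits (rad/s): [2.39, 2.39, 3.01, 3.14, 3.14, 3.14].

### API

Orientations are given as a rotation vector (axis times angle).
In Python, from bench import bot gives the robot as it stands. The module is installed in compiled form; this text tells all that it offers.
- The arm moves only by the tool play_rows, never from a script. Its argument "moves" is a list of rows, each an object of numbers: "ax", "ay", "az": the turn, a rotation vector about the tool's x, y, z in rad; "x", "y", "z": the shift along the tool's x, y, z in cm; "fingers": the opening, from 0 (shut) to 1 (fully open). A call has 1 to 20 rows; each row shifts and turns the commanded pose from where the row before left it, along the tool's axes as they then stand; what a row does not reach is not made up. A row lasts 1/10 s, in which the tool goes at most 50 mm and 8.59 degrees, less where a joint would pass 70% of its speed; a pose out of reach is approached as far as the arm can. A call is refused whole if a number of a shift passes 5 or a number of a turn 0.15, either way. A call with a gripper value outside its range is refused whole. The fingers move at their own pace and stop on an object; "squeeze" is the grip in N (left out, the last holds). Time passes only in rows, so rows that do not move let the fingers close. It gives the time, the measured TCP pose, the force, the opening and the grip force at its end, in the units of the state.
- bot.state(): the state, without advancing time (a new reading comes with each control period).
- bot.grab_frame(name): name is "side" or "top" or "wrist"; returns a dict with "image" (384x512x3 uint8, red, green, blue), "mtx" (3x3 intrinsics, pixels), "T" (4x4, takes a point from camera to world coordinates); the wrist camera has in their place "mount" (4x4, takes a point from camera to tool coordinates, whose origin is the TCP and whose axes are the flange's). Camera axes: x right, y up, looking along -z (the intrinsics and any distortion apply to the point x, -y, -z); pixel columns grow to the right and rows downward; lengths in mm; the calibration is good to about 2 mm. A picture is of the moment at which its call begins: read the wrist's pose just before it. There is no depth.
- bot.close_job(): hands the job in; it is judged then, once.
Trained networks look in a picture, given as the dict that the camera call returned (one of the last four; its "shot" number tells which), for a name from the list of things; names that differ only in an ending like _2 or _b are one class to them, and where a whole thing is asked for, a point or a joint stands for the part that bears it (a point fixed in the world has none). Each returns a list of dicts, best first, with "conf" (0 to 1); they miss things now and then, are a little off and sometimes report something else, mostly with a low value. They report only what shows in the picture. A call takes as long as a camera call.
- bot.look_for(thing, picture): "bbox" ([left, top, width, height] as shares, 0 to 1, of the picture: columns of its width, rows of its height, round what is visible of it).
The state is a dict: "time_s": time; "qpos": joint angles; "qvel": joint speeds; "effort": joint torques, N m; "eef_pos": TCP position; "tcp_rot": TCP orientation; "force": force on the tool from outside, world axes, zero at the start; "moment": the same for the moment, N m; "gripper_width": finger opening in mm; "finger_force": force on a finger pad.
Only numpy, scipy, OpenCV 4.12 (cv2) and the standard library are available. Lean on these libraries where they do the work, as an engineer would, in place of code of your own. Each camera call takes 0.05 s, during which the arm holds its last target. There are 200 camera calls.

## Working session

There is one attempt and no reset: what is moved stays moved. The work goes in short steps, Python scripts to look and compute and a tool call to move; the robot and the scene stay as the last step left them, time stands still between calls to the robot, and variables do not carry over. Pictures are saved under pics/ and viewed, at most 10 in all, crops included, and the job is handed in when it is done.

Besides the shell and the picture viewer there is one more tool, called after "Emit:" as a command line: name --argument value ..., lists and objects as JSON in quotes. play_rows: Moves the arm, as the interface text tells. Its arguments: {"type":"object","properties":{"moves":{"type":"array"},"squeeze":{"type":"number"}},"required":["moves"]}

```bash
mkdir -p pics; cat > h.py <<'E'
import numpy as np, cv2
from bench import bot
from scipy.spatial.transform import Rotation as R
def tool():
    s=bot.state(); T=np.eye(4); T[:3,:3]=R.from_rotvec(s['tcp_rot']).as_matrix(); T[:3,3]=s['eef_pos']; return T
def shot(n):
    W=tool() if n=='wrist' else None
    f=bot.grab_frame(n); f['W']=W@f['mount'] if n=='wrist' else np.array(f['T']); return f
def ray(f,u,v):
    K=np.array(f['mtx']); d=np.array([(u-K[0,2])/K[0,0],-(v-K[1,2])/K[1,1],-1]); d=f['W'][:3,:3]@d
    return f['W'][:3,3],d/np.linalg.norm(d)
def onz(f,u,v,z):
    o,d=ray(f,u,v); return o+d*(z-o[2])/d[2]
def tri(rs):
    A=sum(np.eye(3)-np.outer(d,d) for o,d in rs); b=sum((np.eye(3)-np.outer(d,d))@o for o,d in rs); return np.linalg.solve(A,b)
def proj(f,p):
    K=np.array(f['mtx']); c=np.linalg.inv(f['W'])@np.append(p,1); return K[0,0]*c[0]/-c[2]+K[0,2], K[1,1]*-c[1]/-c[2]+K[1,2]
def save(f,n,crop=None,s=1):
    im=f['image'][:,:,::-1]
    if crop: x0,y0,x1,y1=crop; im=im[y0:y1,x0:x1]
    cv2.imwrite(f'pics/{n}.png',cv2.resize(im,None,fx=s,fy=s,interpolation=cv2.INTER_CUBIC))
E
python3 - <<'E'
from h import *
print(bot.state())
for n in ('side','top'):
    f=shot(n); save(f,n+'0',s=1.5); print(n,np.round(f['W'],3).tolist(),np.round(f['mtx'],1).tolist(),[k for k in f])
    for t in ['pole_grip','hook_peg','eye','flap','cowl','pole','spray','brine_bottle','shaker','counter','thermometer']:
        r=bot.look_for(t,f)[:2]; print(t,[(np.round(np.array(q['bbox'])*[512,384,512,384]).tolist(),round(q['conf'],2)) for q in r])
E
```

```text
{'time_s': 0.0, 'qpos': array([-1.15700239e+00,  4.23815092e-01,  1.63068747e+00, -2.38025370e-05,
        1.08858814e+00, -1.90090370e-02]), 'qvel': array([ 2.88255539e-04,  1.56127824e-05, -1.88113802e-03,  1.15623542e-03,
        4.36768838e-04, -8.20515484e-04]), 'effort': array([ 5.31624173e-04, -5.44612062e+01, -2.73669845e+01,  6.42800331e-02,
        2.27192586e-02, -1.20452492e-04]), 'eef_pos': array([ 261.92582482, -566.85970198,  221.91876489]), 'tcp_rot': array([-3.06688508e+00, -6.74254002e-01,  4.93716828e-04]), 'force': array([-0.38909386,  0.02378786,  0.75562541]), 'moment': array([0.04572974, 0.02609566, 0.00781634]), 'finger_force': 0.0, 'gripper_width': 88.26900273217692}
side [[0.392, -0.705, 0.592, 1173.728], [0.92, 0.294, -0.259, -363.291], [0.009, 0.646, 0.763, 990.938], [0.0, 0.0, 0.0, 1.0]] [[480.2, 0.0, 255.3], [0.0, 480.2, 190.3], [0.0, 0.0, 1.0]] ['image', 'mtx', 'T', 'shot', 'W']
pole_grip [([161.0, 197.0, 125.0, 50.0], 0.79)]
hook_peg [([163.0, 198.0, 121.0, 50.0], 0.97), ([325.0, 56.0, 125.0, 143.0], 0.7)]
eye [([337.0, 89.0, 67.0, 81.0], 0.93)]
flap [
[... 434 characters left out ...]
006, 0.012, -68.962], [0.012, 0.056, 0.998, 1245.545], [0.0, 0.0, 0.0, 1.0]] [[436.6, 0.0, 255.5], [0.0, 436.6, 189.8], [0.0, 0.0, 1.0]] ['image', 'mtx', 'T', 'shot', 'W']
pole_grip [([221.0, 204.0, 113.0, 22.0], 0.92)]
hook_peg [([218.0, 212.0, 115.0, 10.0], 0.87)]
eye [([79.0, 166.0, 77.0, 80.0], 0.64), ([260.0, 174.0, 16.0, 22.0], 0.36)]
flap [([81.0, 167.0, 74.0, 77.0], 0.74)]
cowl []
pole [([227.0, 207.0, 105.0, 18.0], 0.95), ([349.0, 190.0, 7.0, 25.0], 0.61)]
spray [([305.0, 121.0, 44.0, 33.0], 0.67)]
brine_bottle [([334.0, 148.0, 30.0, 23.0], 0.87)]
shaker [([209.0, 164.0, 20.0, 21.0], 0.72)]
counter [([259.0, 174.0, 16.0, 23.0], 0.61)]
thermometer [([347.0, 191.0, 11.0, 59.0], 0.77)]
```

View pics/side0.png

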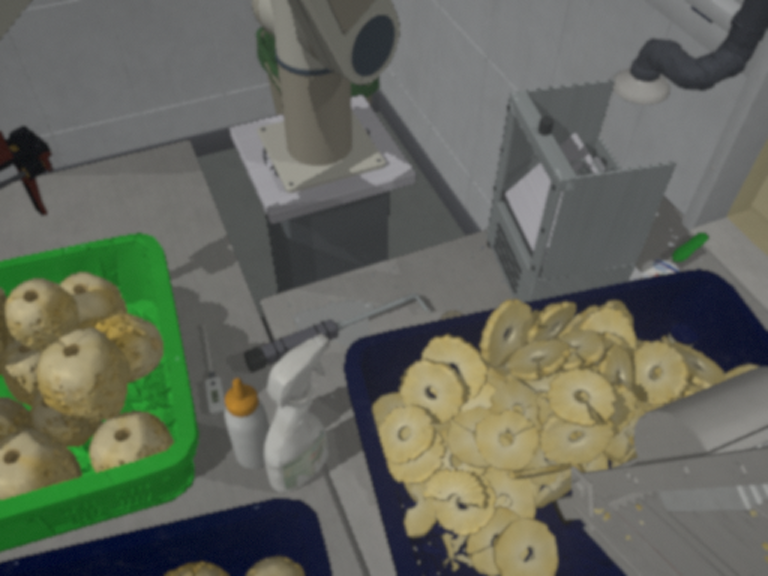

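View pics/top0.png

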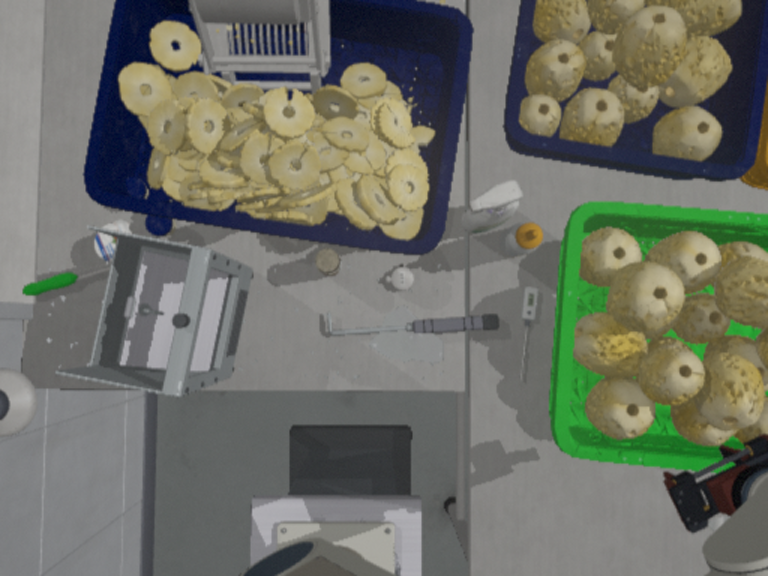

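The side view shows the pole lying with its hook at about (420,300) (display pixels) and its block at (260,357). The cowl is at (580,190), with its open front facing left. In the top view the pole runs from the block at (490,322) to the peg at (325,322), with the peg pointing up. The cowl's header runs from (208,250) to (172,390), and the flap and eye are to its left near (150,310).

```bash
python3 - <<'E'
from h import *
t=shot('top'); s=shot('side')
for n,u,v,z in [('block',498,322,15),('gripL',411,327,15),('gripR',470,324,15),('rodend',328,331,15),('pegtip',324,316,15)]:
    print(n,onz(t,u/1.5,v/1.5,z).round())
print('hdr ends top',onz(t,208/1.5,250/1.5,331).round(),onz(t,172/1.5,390/1.5,331).round())
a=t['image'][140:275,30:180,::-1]; b=s['image'][50:210,315:460,::-1]
a=cv2.resize(a,None,fx=2.8,fy=2.8,interpolation=2); b=cv2.resize(b,None,fx=2.4,fy=2.4,interpolation=2)
h=max(a.shape[0],b.shape[0]); c=np.zeros((h,a.shape[1]+b.shape[1],3),np.uint8); c[:a.shape[0],:a.shape[1]]=a; c[:b.shape[0],a.shape[1]:]=b
cv2.imwrite('pics/comp.png',c); print(c.shape,a.shape)
E
```

```text
block [ 481. -300.   15.]
gripL [ 471. -136.   15.]
gripR [ 477. -247.   15.]
rodend [463.  19.  15.]
pegtip [491.  27.  15.]
hdr ends top [579. 165. 331.] [385. 211. 331.]
(384, 768, 3) (378, 420, 3)
```

View pics/comp.png

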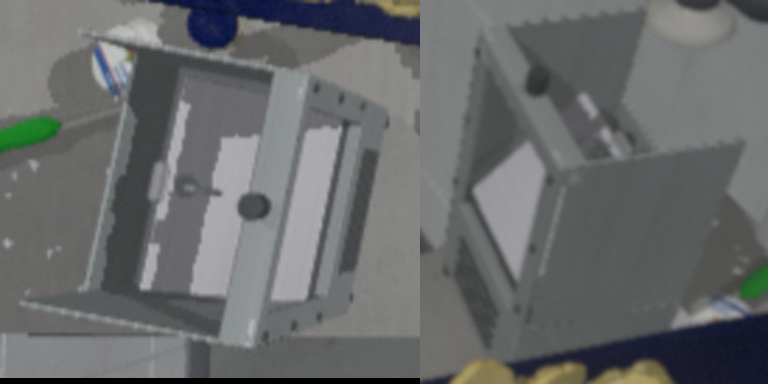

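The composite shows the cowl from above with its header bar at (265,200). The eye and stalk are near (188–218,188) and the hinge side is to the right. The flap is well open, and cowl −x points to world −y. I'll raise the arm, turn it to line up with the pole and move over it.

Emit:
play_rows --moves '[{"z": -1.5, "az": -0.135}, {"z": -1.5, "az": -0.135}, {"z": -1.5, "az": -0.135}, {"z": -1.5, "az": -0.135}, {"z": -1.5, "az": -0.135}, {"z": -1.5, "az": -0.135}, {"z": -1.5, "az": -0.135}, {"z": -1.5, "az": -0.135}, {"x": 4.5, "y": 1.9}, {"x": 4.5, "y": 1.9}, {"x": 4.5, "y": 1.9}, {"x": 4.5, "y": 1.9}, {"x": 4.5, "y": 1.9}, {"x": 4.5, "y": 1.9}, {"x": 4.5, "y": 1.9}, {"x": 4.5, "y": 1.9}, {"x": 4.5, "y": 1.9}, {"x": 4.5, "y": 1.9}]'

```text
validation failed for argument at $.mo...
```

```bash
python3 - <<'E'
from h import *
for i in range(2): f=shot('wrist')
st=bot.state(); print(st['time_s'],tool().round(3).tolist(),st['qpos'].round(3)); print(np.round(f['mount'],3).tolist(),f['mtx'])
np.savez('w1.npz',**{k:f[k] for k in('image','mtx','W')}); save(f,'w1',s=1.5)
E
```

```text
1.4 [[0.908, 0.419, -0.0, 262.127], [0.419, -0.908, -0.0, -567.376], [-0.0, 0.0, -1.0, 222.692], [0.0, 0.0, 0.0, 1.0]] [-1.157  0.423  1.63  -0.     1.089 -0.019]
[[-0.001, 0.962, 0.272, 73.444], [1.0, 0.001, -0.0, 0.202], [-0.0, 0.272, -0.962, -161.701], [0.0, 0.0, 0.0, 1.0]] [[279.80195519   0.         254.28063297]
 [  0.         279.80195519 196.20505404]
 [  0.           0.           1.        ]]
```

View pics/w1.png

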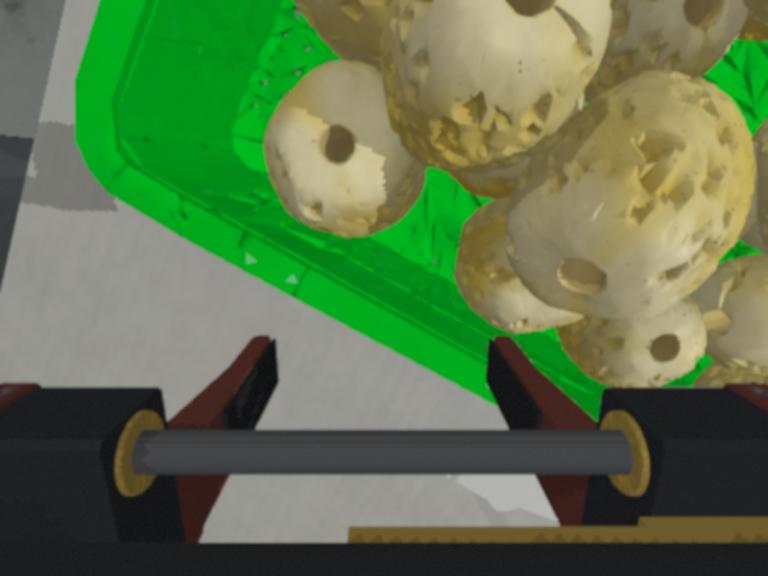

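The wrist view shows only the green bin, because the move was refused. I'll resend it with every field filled in.

Emit:
play_rows --moves '[{"ax": 0, "ay": 0, "x": 0, "y": 0, "fingers": 1, "z": -1.5, "az": -0.135}, {"ax": 0, "ay": 0, "x": 0, "y": 0, "fingers": 1, "z": -1.5, "az": -0.135}, {"ax": 0, "ay": 0, "x": 0, "y": 0, "fingers": 1, "z": -1.5, "az": -0.135}, {"ax": 0, "ay": 0, "x": 0, "y": 0, "fingers": 1, "z": -1.5, "az": -0.135}, {"ax": 0, "ay": 0, "x": 0, "y": 0, "fingers": 1, "z": -1.5, "az": -0.135}, {"ax": 0, "ay": 0, "x": 0, "y": 0, "fingers": 1, "z": -1.5, "az": -0.135}, {"ax": 0, "ay": 0, "x": 0, "y": 0, "fingers": 1, "z": -1.5, "az": -0.135}, {"ax": 0, "ay": 0, "x": 0, "y": 0, "fingers": 1, "z": -1.5, "az": -0.135}, {"ax": 0, "ay": 0, "az": 0, "z": 0, "fingers": 1, "x": 4.5, "y": 1.9}, {"ax": 0, "ay": 0, "az": 0, "z": 0, "fingers": 1, "x": 4.5, "y": 1.9}, {"ax": 0, "ay": 0, "az": 0, "z": 0, "fingers": 1, "x": 4.5, "y": 1.9}, {"ax": 0, "ay": 0, "az": 0, "z": 0, "fingers": 1, "x": 4.5, "y": 1.9}, {"ax": 0, "ay": 0, "az": 0, "z": 0, "fingers": 1, "x": 4.5, "y": 1.9}, {"ax": 0, "ay": 0, "az": 0, "z": 0, "fingers": 1, "x": 4.5, "y": 1.9}, {"ax": 0, "ay": 0, "az": 0, "z": 0, "fingers": 1, "x": 4.5, "y": 1.9}, {"ax": 0, "ay": 0, "az": 0, "z": 0, "fingers": 1, "x": 4.5, "y": 1.9}, {"ax": 0, "ay": 0, "az": 0, "z": 0, "fingers": 1, "x": 4.5, "y": 1.9}, {"ax": 0, "ay": 0, "az": 0, "z": 0, "fingers": 1, "x": 4.5, "y": 1.9}]'

```text
time_s: 3.2
eef_pos: [478.4, -127.2, 343.0]
tcp_rot: [2.284, 2.156, 0.001]
force: [0.3, -1.0, 0.1]
gripper_width: 87.8
finger_force: 0.0
```

```bash
python3 - <<'E'
from h import *
for i in range(2): f=shot('wrist')
st=bot.state(); print(st['time_s'],tool().round(3).tolist(),st['qpos'].round(3))
np.savez('w1.npz',**{k:f[k] for k in('image','mtx','W')}); save(f,'w1',s=1.5)
E
```

```text
3.3 [[0.052, 0.999, 0.001, 479.697], [0.999, -0.052, 0.001, -124.641], [0.001, 0.001, -1.0, 342.881], [0.0, 0.0, 0.0, 1.0]] [-0.279  0.1    1.777  0.002  1.264 -0.227]
```

View pics/w1.png

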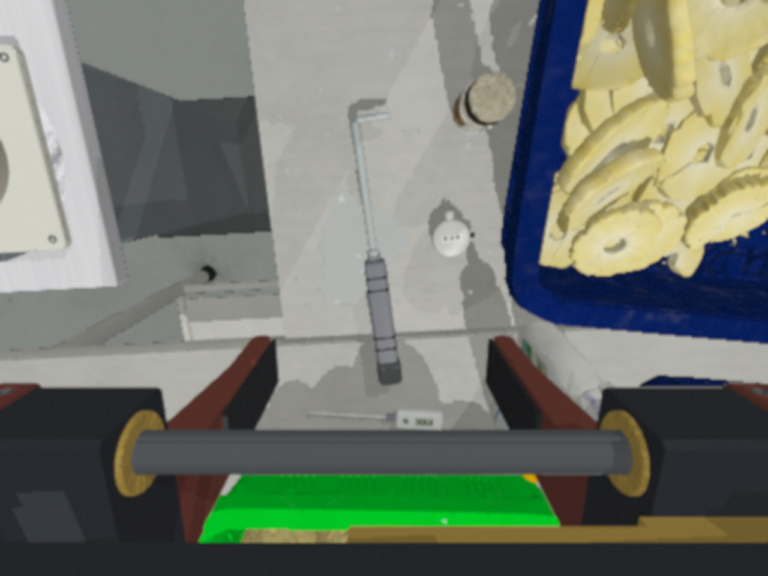

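The wrist view shows the pole: rod end (357,121), peg tip (388,115), grip front (375,258), grip back (385,362). The counter is at (452,237) and the shaker at (490,100). Next I'll measure the cowl from two wrist positions.

Emit:
play_rows --moves '[{"ax": 0, "ay": 0, "az": 0, "x": 3.4, "y": 0, "z": -3.5, "fingers": 1}, {"ax": 0, "ay": 0, "az": 0, "x": 3.4, "y": 0, "z": -3.5, "fingers": 1}, {"ax": 0, "ay": 0, "az": 0, "x": 3.4, "y": 0, "z": -3.5, "fingers": 1}, {"ax": 0, "ay": 0, "az": 0, "x": 3.4, "y": 0, "z": -3.5, "fingers": 1}, {"ax": 0, "ay": 0, "az": 0, "x": 0, "y": 0, "z": 0, "fingers": 1}, {"ax": 0, "ay": 0, "az": 0, "x": 0, "y": 0, "z": 0, "fingers": 1}]'

```text
time_s: 3.9
eef_pos: [485.8, 6.5, 483.0]
tcp_rot: [2.283, 2.157, 0.001]
force: [-0.1, -0.5, 0.9]
gripper_width: 88.1
finger_force: 0.0
```

```bash
python3 - <<'E'
from h import *
g=np.load('w1.npz'); t=shot('top')
for n,u,v,a,b in [('rodend',357,121,328,331),('pegtip',388,115,324,316),('gripF',375,258,411,327),('gripB',385,362,470,324),('blockB',391,383,498,322)]:
    print(n,onz(g,u/1.5,v/1.5,15).round(1),tri([ray(g,u/1.5,v/1.5),ray(t,a/1.5,b/1.5)]).round(1))
f=shot('wrist')
print(tool().round(3).tolist())
np.savez('w2.npz',**{k:f[k] for k in('image','mtx','W')}); save(f,'w2',s=1.5)
E
```

```text
rodend [461.7  11.4  15. ] [458.9  25.7 -91.3]
pegtip [495.6  15.5  15. ] [ 495.9   39.5 -158.8]
gripF [ 472.2 -140.4   15. ] [ 472.  -134.7   44.7]
gripB [ 476.9 -274.7   15. ] [ 477.7 -234.6  102. ]
blockB [ 483.  -304.5   15. ] [ 482.  -297.3   28.8]
[[0.059, 0.998, -0.002, 485.153], [0.998, -0.059, -0.0, 5.64], [-0.001, -0.002, -1.0, 481.25], [0.0, 0.0, 0.0, 1.0]]
```

View pics/w2.png

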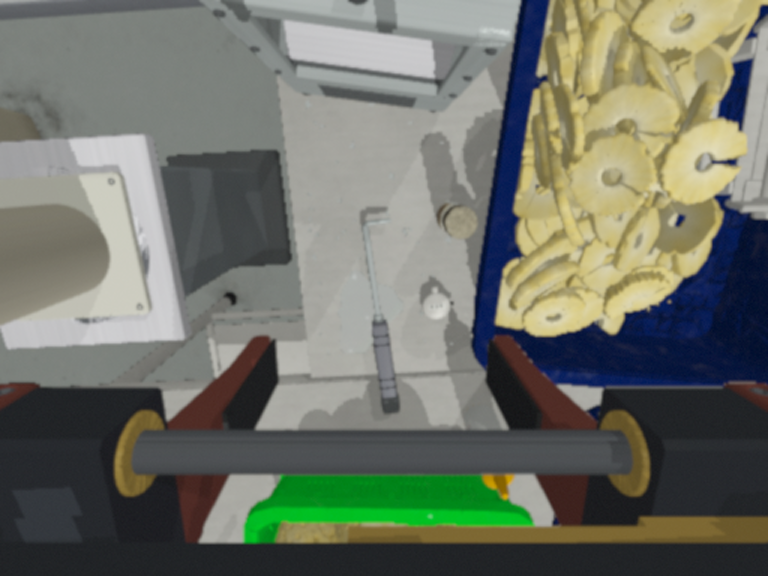

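Emit:
play_rows --moves '[{"ax": 0, "ay": 0, "az": 0, "x": 4, "y": 0, "z": -1, "fingers": 1}, {"ax": 0, "ay": 0, "az": 0, "x": 4, "y": 0, "z": -1, "fingers": 1}, {"ax": 0, "ay": 0, "az": 0, "x": 4, "y": 0, "z": -1, "fingers": 1}, {"ax": 0, "ay": 0, "az": 0, "x": 0, "y": 0, "z": 0, "fingers": 1}, {"ax": 0, "ay": 0, "az": 0, "x": 0, "y": 0, "z": 0, "fingers": 1}]'

```text
time_s: 4.5
eef_pos: [492.6, 125.8, 511.1]
tcp_rot: [-2.284, -2.156, 0.004]
force: [0.2, -0.4, 0.1]
gripper_width: 87.8
finger_force: 0.0
```

```bash
python3 - <<'E'
from h import *
f=shot('wrist')
print(tool().round(3).tolist())
np.savez('w3.npz',**{k:f[k] for k in('image','mtx','W')}); save(f,'w3',s=1.5)
E
```

```text
[[0.059, 0.998, -0.003, 492.57], [0.998, -0.059, -0.001, 125.249], [-0.001, -0.002, -1.0, 511.154], [0.0, 0.0, 0.0, 1.0]]
```

View pics/w3.png

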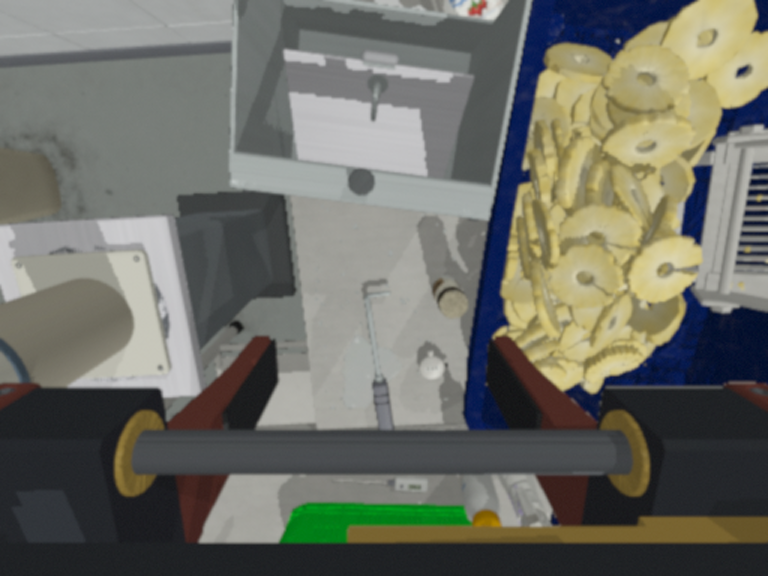

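The w2 view mostly shows the pole and the lower front of the cowl. The w3 view shows the header front corners at (232,185) and (488,217), the barrel at (361,181), the flap's top plate at (380,58), and the ring edge-on from about (376,90) to (373,121). I'll fit the cowl pose and flap angle and draw the model over the image.

```bash
cat > fit.py <<'E'
from h import *
from scipy.optimize import least_squares
def c2w(p,c): 
    x,y,t=c; X=np.array([np.cos(t),np.sin(t)]); Y=np.array([-np.sin(t),np.cos(t)])
    q=np.array([x,y])+p[0]*X+p[1]*Y; return np.array([*q,p[2]])
def fl(p,a): # flap local (x,y,z above hinge) -> cowl
    return np.array([p[0]*np.cos(a)+p[2]*np.sin(a),p[1],125-p[0]*np.sin(a)+p[2]*np.cos(a)])
E
python3 - <<'E'
from fit import *
g=dict(np.load('w3.npz')); t=shot('top')
np.savez('top.npz',**{k:t[k] for k in('image','mtx','W')})
obs=[(g,(232/1.5,185/1.5),(-12,105,331)),(g,(488/1.5,217/1.5),(-12,-105,331)),(g,(232/1.5,155/1.5),(16,105,331)),(g,(493/1.5,188/1.5),(16,-105,331)),
(t,(308/2.8+30,75/2.8+140),(-12,-105,331)),(t,(258/2.8+30,347/2.8+140),(-12,105,331)),(t,(278/2.8+30,68/2.8+140),(16,-105,331)),(t,(222/2.8+30,340/2.8+140),(16,105,331))]
def res(c,O): return np.concatenate([np.array(proj(f,c2w(p,c)))-uv for f,uv,p in O])
for O in (obs,obs[:4],obs[4:]):
    r=least_squares(res,[482,187,1.34],args=(O,)); print(r.x.round(3),r.fun.round(1))
    c=r.x
    for nm,f,uv in (('w3',g,(374.5/1.5,106/1.5)),('top',t,(203/2.8+30,189/2.8+140))):
        q=least_squares(lambda v:np.array(proj(f,c2w(fl((-30,v[1],145),v[0]),c)))-uv,[.7,0]); print(nm,q.x.round(3),q.cost.round(2))
c=least_squares(res,[482,187,1.34],args=(obs,)).x
out=[]
for f,(x0,y0,x1,y1),s in ((g,(145,20,345,155),3),):
    im=cv2.resize(f['image'][y0:y1,x0:x1,::-1],None,fx=s,fy=s,interpolation=2)
    for a,col in ((.6,(0,0,255)),(.75,(0,255,0)),(.9,(255,0,0))):
        for p in ((-30,0,145),(-30,0,161),(-30,0,129),(-2,0,145),(-2,88,174),(-2,-88,174)):
            u,v=proj(f,c2w(fl(p,a),c)); cv2.circle(im,(int((u-x0)*s),int((v-y0)*s)),2,col,-1)
    for p in ((-12,105,331),(-12,-105,331),(16,105,331),(16,-105,331),(0,0,353),(203,105,331),(165,105,331)):
        u,v=proj(f,c2w(p,c)); cv2.circle(im,(int((u-x0)*s),int((v-y0)*s)),2,(255,0,255),-1)
cv2.imwrite('pics/ov.png',im)
E
```

```text
[479.981 189.508   1.394] [-2.2  2.6  1.5  2.5 -1.7 -2.1  2.7 -1.9  1.7 -1.  -0.4  1.1 -0.8 -0.9
 -0.9  1.2]
w3 [0.717 0.088] 0.0
top [ 0.755 -0.815] 0.0
[479.924 189.559   1.392] [-2.3  2.4  1.4  2.6 -1.8 -2.3  2.6 -1.8]
w3 [0.717 0.158] 0.0
top [ 0.755 -0.736] 0.0
[480.207 189.329   1.4  ] [ 1.4 -1.2  0.   1.  -1.  -1.  -0.5  1.2]
w3 [ 0.718 -0.117] 0.0
top [ 0.757 -1.049] 0.0
```

View pics/ov.png

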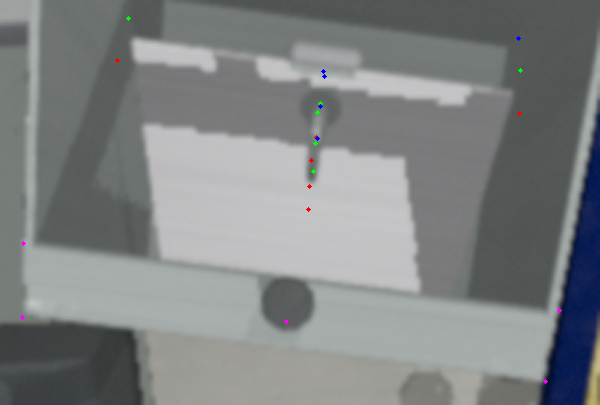

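The overlay fits well. The cowl is at about (480,189.5) with yaw 1.394, and the flap top edge and ring put the angle at about 0.69–0.72. That places the eye at about x=70, z=255 in the cowl frame. Next I'll go down towards the pole.

Emit:
play_rows --moves '[{"ax": 0, "ay": 0, "az": -0.126, "x": 0, "y": 0, "z": 0, "fingers": 0.65}, {"ax": 0, "ay": 0, "az": 0, "x": -2.75, "y": -0.35, "z": 3.7, "fingers": 0.65}, {"ax": 0, "ay": 0, "az": 0, "x": -2.75, "y": -0.35, "z": 3.7, "fingers": 0.65}, {"ax": 0, "ay": 0, "az": 0, "x": -2.75, "y": -0.35, "z": 3.7, "fingers": 0.65}, {"ax": 0, "ay": 0, "az": 0, "x": -2.75, "y": -0.35, "z": 3.7, "fingers": 0.65}, {"ax": 0, "ay": 0, "az": 0, "x": -2.75, "y": -0.35, "z": 3.7, "fingers": 0.65}, {"ax": 0, "ay": 0, "az": 0, "x": -2.75, "y": -0.35, "z": 3.7, "fingers": 0.65}, {"ax": 0, "ay": 0, "az": 0, "x": -2.75, "y": -0.35, "z": 3.7, "fingers": 0.65}, {"ax": 0, "ay": 0, "az": 0, "x": -2.75, "y": -0.35, "z": 3.7, "fingers": 0.65}, {"ax": 0, "ay": 0, "az": 0, "x": -2.75, "y": -0.35, "z": 3.7, "fingers": 0.65}, {"ax": 0, "ay": 0, "az": 0, "x": -2.75, "y": -0.35, "z": 3.7, "fingers": 0.65}, {"ax": 0, "ay": 0, "az": 0, "x": -2.75, "y": -0.35, "z": 3.7, "fingers": 0.65}, {"ax": 0, "ay": 0, "az": 0, "x": 0, "y": 0, "z": 0, "fingers": 0.65}, {"ax": 0, "ay": 0, "az": 0, "x": 0, "y": 0, "z": 0, "fingers": 0.65}]'

```text
time_s: 6.0
eef_pos: [473.5, -178.9, 105.1]
tcp_rot: [-2.147, -2.29, 0.001]
force: [-0.7, -0.0, 0.0]
gripper_width: 57.3
finger_force: 0.0
```

```bash
python3 - <<'E'
from h import *
g=[np.load(f'w{i}.npz') for i in (1,2,3)]
for n,P in (('rodend',[(357,121),(366,217),(371,292)]),('gripF',[(375,258),(378,322),(380,378)]),('blockB',[(391,383),(391,407)])):
    print(n,tri([ray(f,u/1.5,v/1.5) for f,(u,v) in zip(g,P)]).round(1),[onz(f,u/1.5,v/1.5,15).round(1).tolist() for f,(u,v) in zip(g,P)])
f=shot('wrist'); T=tool(); print(T.round(3).tolist()); np.savez('w4.npz',**{k:f[k] for k in('image','mtx','W')})
save(f,'w4',s=1.5)
E
```

```text
rodend [462.9  15.7  -2.8] [[461.7, 11.4, 15.0], [462.1, 21.9, 15.0], [467.3, 18.0, 15.0]]
gripF [ 471.3 -143.7    5.2] [[472.2, -140.4, 15.0], [469.8, -143.4, 15.0], [472.7, -136.8, 15.0]]
blockB [ 482.  -360.9  -93.3] [[483.0, -304.5, 15.0], [482.4, -296.1, 15.0]]
[[-0.066, 0.998, -0.0, 474.545], [0.998, 0.066, 0.0, -178.457], [0.0, -0.0, -1.0, 106.186], [0.0, 0.0, 0.0, 1.0]]
```

View pics/w4.png

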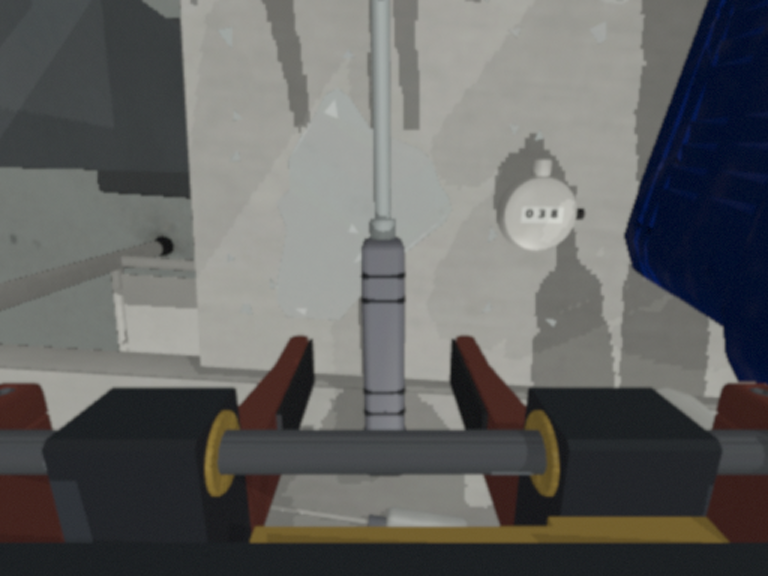

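In w4 the pole is straight and centred between the fingers: grip front at (382,238), rod along column 381. I'll descend and close on it.

Emit:
play_rows --moves '[{"ax": 0, "ay": 0, "az": 0, "x": 0, "y": 0, "z": 3.5, "fingers": 0.65}, {"ax": 0, "ay": 0, "az": 0, "x": 0, "y": 0, "z": 3.5, "fingers": 0.65}, {"ax": 0, "ay": 0, "az": 0, "x": 0, "y": 0, "z": 2.2, "fingers": 0.65}, {"ax": 0, "ay": 0, "az": 0, "x": 0, "y": 0, "z": 1.0, "fingers": 0.65}, {"ax": 0, "ay": 0, "az": 0, "x": 0, "y": 0, "z": 0, "fingers": 0.65}, {"ax": 0, "ay": 0, "az": 0, "x": 0, "y": 0, "z": 0, "fingers": 0.3}, {"ax": 0, "ay": 0, "az": 0, "x": 0, "y": 0, "z": 0, "fingers": 0.1}, {"ax": 0, "ay": 0, "az": 0, "x": 0, "y": 0, "z": 0, "fingers": 0}, {"ax": 0, "ay": 0, "az": 0, "x": 0, "y": 0, "z": 0, "fingers": 0}, {"ax": 0, "ay": 0, "az": 0, "x": 0, "y": 0, "z": 0, "fingers": 0}, {"ax": 0, "ay": 0, "az": 0, "x": 0, "y": 0, "z": 0, "fingers": 0}, {"ax": 0, "ay": 0, "az": 0, "x": 0, "y": 0, "z": 0, "fingers": 0}]' --squeeze 45

```text
time_s: 7.25
eef_pos: [475.0, -178.1, 4.3]
tcp_rot: [2.145, 2.295, 0.0]
force: [-2.1, 1.3, 6.7]
gripper_width: 25.7
finger_force: 45.0
```

```bash
python3 - <<'E'
from h import *
g=np.load('w4.npz'); print(onz(g,382/1.5,238/1.5,25).round(1),onz(g,381/1.5,0,15).round(1)); print(tool().round(3).tolist(), bot.state()['force'])
E
```

```text
[ 470.2 -139.7   25. ] [461.8 -17.4  15. ]
[[-0.068, 0.998, 0.0, 474.986], [0.998, 0.068, -0.0, -178.057], [-0.0, 0.0, -1.0, 4.281], [0.0, 0.0, 0.0, 1.0]] [-2.05465849  1.34034132  6.70406694]
```

The grip holds at a width of 25.7 mm. I'll lift, turn to the cowl yaw, and stage the peg in front of the window.

Emit:
play_rows --moves '[{"ax": 0, "ay": 0, "az": 0, "x": 0, "y": 0, "z": -1, "fingers": 0}, {"ax": 0, "ay": 0, "az": 0, "x": 0, "y": 0, "z": -3, "fingers": 0}, {"ax": 0, "ay": 0, "az": 0, "x": 0, "y": 0, "z": -4, "fingers": 0}, {"ax": 0, "ay": 0, "az": 0, "x": 0, "y": 0, "z": -4, "fingers": 0}, {"ax": 0, "ay": 0, "az": 0, "x": 0, "y": 0, "z": -4, "fingers": 0}, {"ax": 0, "ay": 0, "az": 0, "x": 0, "y": 0, "z": -4, "fingers": 0}, {"ax": 0, "ay": 0, "az": 0, "x": 0, "y": 0, "z": -4, "fingers": 0}, {"ax": 0, "ay": 0, "az": 0.061, "x": 0, "y": 0, "z": 0, "fingers": 0}, {"ax": 0, "ay": 0, "az": 0.061, "x": 0, "y": 0, "z": 0, "fingers": 0}, {"ax": 0, "ay": 0, "az": 0.061, "x": 0, "y": 0, "z": 0, "fingers": 0}, {"ax": 0, "ay": 0, "az": 0.061, "x": 0, "y": 0, "z": 0, "fingers": 0}, {"ax": 0, "ay": 0, "az": 0, "x": 2.2, "y": -2.2, "z": 0, "fingers": 0}, {"ax": 0, "ay": 0, "az": 0, "x": 2.2, "y": -2.2, "z": 0, "fingers": 0}, {"ax": 0, "ay": 0, "az": 0, "x": 2.2, "y": -2.2, "z": 0, "fingers": 0}, {"ax": 0, "ay": 0, "az": 0, "x": 2.2, "y": -2.2, "z": 0, "fingers": 0}, {"ax": 0, "ay": 0, "az": 0, "x": 2.2, "y": -2.2, "z": 0, "fingers": 0}, {"ax": 0, "ay": 0, "az": 0, "x": 0, "y": 0, "z": 0, "fingers": 0}, {"ax": 0, "ay": 0, "az": 0, "x": 0, "y": 0, "z": 0, "fingers": 0}, {"ax": 0, "ay": 0, "az": 0, "x": 0, "y": 0, "z": 0, "fingers": 0}]'

```text
time_s: 9.15
eef_pos: [386.4, -50.7, 244.0]
tcp_rot: [2.408, 2.017, 0.001]
force: [0.6, 0.1, -3.4]
gripper_width: 25.9
finger_force: 45.0
```

```bash
python3 - <<'E'
from fit import *
c=(480,189.5,1.394)
f=shot('wrist'); T=tool(); s=bot.state(); print(s['time_s'],T.round(3).tolist(),s['force'],s['gripper_width'],s['qpos'].round(2)); np.savez('w5.npz',**{k:f[k] for k in('image','mtx','W')})
im=cv2.resize(f['image'][:,:,::-1],None,fx=1.5,fy=1.5,interpolation=2)
for p,col in (((193,39,-10.7),(0,0,255)),((193,0,-10.7),(0,255,0)),((38,0,-10.7),(255,0,0))):
    u,v=proj(f,(T@[*p,1])[:3]); cv2.circle(im,(int(u*1.5),int(v*1.5)),2,col,-1); print(p,u*1.5,v*1.5)
for p in ((-12,105,331),(-12,-105,331),(-16,80,120),(-16,-80,120)):
    u,v=proj(f,c2w(p,c)); cv2.circle(im,(int(u*1.5),int(v*1.5)),3,(255,0,255),-1)
cv2.imwrite('pics/w5.png',im[:430])
E
```

```text
9.2 [[0.176, 0.984, 0.001, 386.408], [0.984, -0.176, -0.0, -50.862], [-0.0, 0.001, -1.0, 243.899], [0.0, 0.0, 0.0, 1.0]] [-0.38302042 -0.13091061 -2.28907448] 25.857028510995733 [-0.16  0.03  2.09 -0.    1.01  0.02]
(193, 39, -10.7) 528.8838652297627 -284.6962126842409
(193, 0, -10.7) 384.0061145241498 -284.68312145052226
(38, 0, -10.7) 383.4182394665342 276.1735995533285
```

View pics/w5.png

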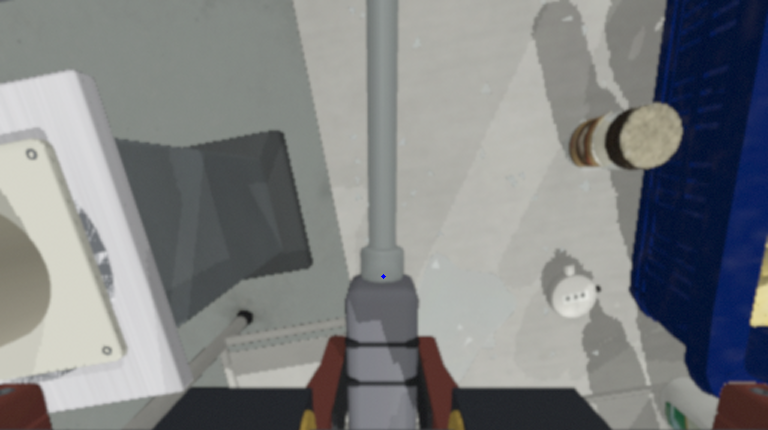

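The wrist camera looks backwards, so the peg is out of its view. The grip front edge lies at the predicted (383,276), so the TCP is at own x≈27. From here I'll measure the peg tip numerically, by frame differences in the side and top cameras.

```bash
python3 - <<'E'
from h import *
for n in('side','top'):
    f=shot(n); np.savez(n+'_b.npz',**{k:f[k] for k in('image','mtx','W')})
E
```

Emit:
play_rows --moves '[{"ax": 0, "ay": 0, "az": 0, "x": 2.3, "y": 0, "z": 0, "fingers": 0}, {"ax": 0, "ay": 0, "az": 0, "x": 2.3, "y": 0, "z": 0, "fingers": 0}, {"ax": 0, "ay": 0, "az": 0, "x": 2.3, "y": 0, "z": 0, "fingers": 0}, {"ax": 0, "ay": 0, "az": 0, "x": 2.3, "y": 0, "z": 0, "fingers": 0}, {"ax": 0, "ay": 0, "az": 0, "x": 1.5, "y": 0, "z": 0, "fingers": 0}, {"ax": 0, "ay": 0, "az": 0, "x": 0, "y": 0, "z": 0, "fingers": 0}, {"ax": 0, "ay": 0, "az": 0, "x": 0, "y": 0, "z": 0, "fingers": 0}, {"ax": 0, "ay": 0, "az": 0, "x": 0, "y": 0, "z": 0, "fingers": 0}]'

```text
time_s: 10.1
eef_pos: [404.5, 54.2, 243.5]
tcp_rot: [-2.409, -2.017, 0.001]
force: [0.2, 0.4, -2.9]
gripper_width: 25.8
finger_force: 45.0
```

```bash
python3 - <<'E'
from fit import *
c=(480,189.5,1.394)
T=tool(); s=bot.state(); print(s['time_s'],T[:3,3].round(1),s['force'].round(1))
pt=lambda *p:(T@[*p,1])[:3]
for n in('side','top'):
    f=shot(n); np.savez(n+'_c.npz',**{k:f[k] for k in('image','mtx','W')}); b=np.load(n+'_b.npz')
    d=cv2.absdiff(f['image'],b['image']).max(2)
    P={'tip':proj(f,pt(193,39,-10.7)),'rod':proj(f,pt(193,0,-10.7)),'rod-60':proj(f,pt(133,0,-10.7)),'eye':proj(f,c2w(fl((-30,0,145),.71),c))}
    print(n,{k:np.round(v,1).tolist() for k,v in P.items()})
    u,v=map(int,np.round(P['rod'])); u0,v0=u-22,v-20
    print('origin',u0,v0)
    for r in range(v0,v0+42): print('%3d '%r+''.join(' ' if d[r,q]<12 else '+' if d[r,q]<30 else '#' for q in range(u0,u0+48))+'  '+''.join('0123456789ABCDEF'[f['image'][r,q].mean().astype(int)//16] for q in range(u0,u0+48)))
E
```

```text
10.1 [404.5  54.2 243.5] [ 0.2  0.4 -2.9]
side {'tip': [371.4, 108.9], 'rod': [365.3, 98.5], 'rod-60': [341.7, 102.0], 'eye': [383.4, 110.4]}
origin 343 79
 79 +                            ++ +                 455666777777777765443333444444555555555555555555
 80                                                   455666677777777764433333344444555555555555555555
 81                                                   455666667777777764333333344445555555555555555555
 82                                                   455566667777777654333333334444555555555555555555
 83                                                   445566666777777653333333334444455555555555555555
 84                                                   445566666777777643333333334444445555555555555555
 85                                                   445556666677776643333333344444444555555555555555
 86                                                   444455666667776543333333344444444445555555555555
 87                                                   444445566667776643333333344444444445555565555555
 88              
[... 7121 characters left out ...]
       +++##########+######+####  455555555554444444445687776666666654589995599999
248                       +#############+####+ #####  4455555555555555444445766666666666546999956999A9
249                   ++++##############+####+######  4444555555555555554446666666666666546999957999A9
250             +       ++############## ####+######  444444444454444555554666666666666644799985899AA9
251            +++++     +##############+####+######  444444444444444444445666666666666544799985899AA8
252              +++++++ ##############++####+######  44444444444444444444566666666666654579998599AAA8
253 ++              +++++##############+#####+######  44444444444444444444566666666666654589A9859AAAA8
```

The top-view difference matches the predicted peg within about 1 px, and the side view shows the rod about 1.5 mm high at most. Next I'll refine the eye position from the pixel data around the ring.

```bash
python3 - <<'E'
from fit import *
c=(480,189.5,1.394)
g=np.load('w3.npz'); t=np.load('top_c.npz'); s=np.load('side_c.npz')
def dump(f,u0,u1,v0,v1):
    print('cols',u0,u1)
    for r in range(v0,v1): print('%3d '%r+' '.join('%3d'%f['image'][r,q].mean() for q in range(u0,u1)))
dump(g,241,262,42,84); dump(t,88,118,199,217); dump(s,370,398,98,122)
th=np.linspace(0,2*np.pi,41)
for a in (.62,.68,.74,.8,.86):
    for n,f in (('w3',g),('top',t),('side',s)):
        q=np.array([proj(f,c2w(fl((-30+16*np.cos(h),0,145+16*np.sin(h)),a),c)) for h in th])
        print(a,n,'ring u %.1f-%.1f v %.1f-%.1f'%(q[:,0].min(),q[:,0].max(),q[:,1].min(),q[:,1].max()),'foot',np.round(proj(f,c2w(fl((-2,0,145),a),c)),1),'ctr',np.round(proj(f,c2w(fl((-30,0,145),a),c)),1),'flaptop',np.round(proj(f,c2w(fl((-2,0,174),a),c)),1))
E
```

```text
cols 241 262
 42 184 169 164 162 159 156 154 153 151 151 151 151 149 148 147 146 147 148 150 149 150
 43 190 182 177 172 167 161 160 160 160 161 161 160 157 154 152 150 149 150 150 148 147
 44 195 192 190 183 177 170 170 171 174 175 172 168 165 163 163 163 162 161 159 156 154
 45 192 192 190 185 175 171 172 178 188 190 185 182 179 178 178 178 176 172 170 168 166
 46 174 175 174 165 148 141 145 165 188 194 193 193 192 192 192 192 190 186 184 183 181
 47 139 138 138 133 125 122 129 154 182 190 191 191 191 191 192 192 192 193 193 193 192
 48 122 123 122 122 122 121 125 142 165 171 172 172 173 173 174 176 181 189 191 191 191
 49 122 123 123 121 122 121 121 123 130 131 131 132 133 135 137 140 154 169 174 174 174
 50 122 121 122 121 121 118 115 110 106 104 105 106 107 111 115 119 127 137 139 139 139
 51 121 120 120 120 118 113 106 103  99 100  97  99  99 102 106 111 118 122 122 123 122
 52 121 121 120 120 114 107 102  99  97  98  98  97  97  99 100 105 111 118 121 122 122
 53 122 122 120 118 109 101  99  97  99  99 100  99  98  97  98  99 106 114 120 122 123
 54 124 124 122 117 106  99  97
[... 8443 characters left out ...]
]
0.74 side ring u 378.2-391.2 v 105.5-116.2 foot [391.1 115.8] ctr [384.7 110.9] flaptop [400.8 107.7]
0.8 w3 ring u 249.3-252.0 v 50.5-75.8 foot [252.4  51.2] ctr [250.7  63.3] flaptop [254.1  31. ]
0.8 top ring u 93.2-107.8 v 206.2-208.7 foot [ 95.2 206.1] ctr [100.6 207.4] flaptop [ 83.1 204.2]
0.8 side ring u 380.8-393.7 v 106.7-117.3 foot [393.  117.3] ctr [387.2 112. ] flaptop [403.1 109.6]
0.86 w3 ring u 250.0-252.6 v 45.6-70.8 foot [252.9  47.7] ctr [251.3  58.4] flaptop [254.7  26.8]
0.86 top ring u 90.9-105.5 v 205.6-208.2 foot [ 93.7 205.6] ctr [ 98.2 206.9] flaptop [ 81.3 203.7]
0.86 side ring u 383.1-396.0 v 108.0-118.5 foot [394.7 119. ] ctr [389.6 113.3] flaptop [405.1 111.7]
```

Both views agree on a flap angle of about 0.75, which puts the eye at cowl (77, 0, 251.5). I'll move forward 3 cm, lower 3 mm, then begin inserting along +y.

Emit:
play_rows --moves '[{"ax": 0, "ay": 0, "az": 0, "x": 1.0, "y": 0, "z": 0.1, "fingers": 0}, {"ax": 0, "ay": 0, "az": 0, "x": 1.0, "y": 0, "z": 0.1, "fingers": 0}, {"ax": 0, "ay": 0, "az": 0, "x": 1.0, "y": 0, "z": 0.1, "fingers": 0}, {"ax": 0, "ay": 0, "az": 0, "x": 0, "y": 0, "z": 0, "fingers": 0}, {"ax": 0, "ay": 0, "az": 0, "x": 0, "y": 0, "z": 0, "fingers": 0}, {"ax": 0, "ay": 0, "az": 0, "x": 0, "y": 0, "z": 0, "fingers": 0}]'

```text
time_s: 10.8
eef_pos: [409.7, 84.5, 240.6]
tcp_rot: [2.408, 2.018, -0.0]
force: [-0.2, -0.1, -2.9]
gripper_width: 25.7
finger_force: 45.0
```

```bash
cat > chk.py <<'E'
from fit import *
import sys
c=(480,189.5,1.394)
T=tool(); s=bot.state(); print(s['time_s'],T[:3,3].round(1),s['force'].round(1))
w=T[:3,3]; X=np.array([np.cos(c[2]),np.sin(c[2])]); d=w[:2]-c[:2]; print('tcp cowl',(d@X).round(1),(-d[0]*X[1]+d[1]*X[0]).round(1),'yaw',np.arctan2(T[1,0],T[0,0]).round(3))
pt=lambda *p:(T@[*p,1])[:3]
for n in('side','top'):
    f=shot(n); b=np.load(n+'_b.npz'); d=cv2.absdiff(f['image'],b['image']).max(2)
    P={k:proj(f,pt(*p)) for k,p in {'tip':(193,39,-10.7),'mid':(193,20,-10.7),'rod':(193,0,-10.7),'rod-20':(173,0,-10.7)}.items()}; P['eye']=proj(f,c2w(fl((-30,0,145),.75),c))
    print(n,{k:np.round(v,1).tolist() for k,v in P.items()})
    u,v=map(int,np.round(P['mid'])); u0,v0=u-18,v-16
    print('origin',u0,v0)
    for r in range(v0,v0+32): print('%3d '%r+''.join(' ' if d[r,q]<12 else '+' if d[r,q]<30 else '#' for q in range(u0,u0+36))+'|'+''.join('%3d'%(f['image'][r,q].mean()) for q in range(u0+4,u0+32)))
E
python3 chk.py
```

```text
10.8 [409.7  84.5 240.6] [-0.2 -0.1 -2.9]
tcp cowl -115.7 50.7 yaw 1.395
side {'tip': [383.3, 107.9], 'mid': [380.2, 102.9], 'rod': [377.0, 97.6], 'rod-20': [369.2, 98.8], 'eye': [385.1, 111.1]}
origin 362 87
 87                   ++                | 53 61 70 77 77 77 77 77 77 76 76 75 75 77 76 79 85 91 93 92 91 91 91 90 91 92 91 92
 88                                     | 62 70 76 77 76 75 77 76 77 76 75 76 76 77 81 90103110105 96 92 91 90 91 90 92 93 93
 89                                     | 83 89 84 79 78 77 77 78 78 76 75 75 77 80 91110126134125106 94 91 90 91 91 92 93 92
 90                                     |105106 97 85 78 76 77 76 77 76 75 75 78 85102127144151141120100 91 92 92 91 92 91 92
 91                                     |117117108 94 82 78 78 77 77 76 74 75 80 87105130148154149132110 96 93 91 93 92 92 91
 92                                     |119119115103 89 79 77 77 78 75 76 79 83 89 98117138152153144124104 93 91 92 93 92 92
 93                                     |119119119111 98 85 78 77 77 77 77 82 87 88 92102125145153151138116 98 93 91 91 91 91
 94      
[... 6607 characters left out ...]
5104102103103102105103 99100103102102104104105104103101101101105125114
232                 ++############++    |112103102103105103103103104104104102 93 97103105104102105101103100103103104110137128
233                  +##+##########+    |113104102102104103103103103104104103100103106112139132129108112103 98 99101107131126
234                  #######++#####+    |112103 99103103102103103103104104104105105105107126120119113144140102 96 96106121117
235                  ############+++++++|112103102105104102103102104104104104104105104104106108108109127126103100106139134113
236                  #################++|111103100103104103103102103103105105104111111102104104104105106105103104110128114 94
```

The peg is in line with the eye in both views, at (383,108) → (385,111) in side and (101,213) → (103,208) in top. I'll insert in small steps.

Emit:
play_rows --moves '[{"ax": 0, "ay": 0, "az": 0, "x": 0, "y": 0.4, "z": 0, "fingers": 0}, {"ax": 0, "ay": 0, "az": 0, "x": 0, "y": 0.4, "z": 0, "fingers": 0}, {"ax": 0, "ay": 0, "az": 0, "x": 0, "y": 0.2, "z": 0, "fingers": 0}, {"ax": 0, "ay": 0, "az": 0, "x": 0, "y": 0.1, "z": 0, "fingers": 0}, {"ax": 0, "ay": 0, "az": 0, "x": 0, "y": 0, "z": 0, "fingers": 0}]'

```text
time_s: 11.4
eef_pos: [420.8, 82.5, 240.6]
tcp_rot: [-2.408, -2.017, 0.0]
force: [0.1, -0.8, -3.0]
gripper_width: 25.4
finger_force: 45.0
```

Emit:
play_rows --moves '[{"ax": 0, "ay": 0, "az": 0, "x": 0, "y": 0.15, "z": 0, "fingers": 0}, {"ax": 0, "ay": 0, "az": 0, "x": 0, "y": 0.15, "z": 0, "fingers": 0}, {"ax": 0, "ay": 0, "az": 0, "x": 0, "y": 0, "z": 0, "fingers": 0}]'

```text
time_s: 11.7
eef_pos: [423.8, 82.1, 240.7]
tcp_rot: [2.408, 2.018, 0.0]
force: [-0.4, 0.7, -3.2]
gripper_width: 25.4
finger_force: 45.0
```

Emit:
play_rows --moves '[{"ax": 0, "ay": 0, "az": 0, "x": 0, "y": 0.2, "z": 0, "fingers": 0}, {"ax": 0, "ay": 0, "az": 0, "x": 0, "y": 0.2, "z": 0, "fingers": 0}, {"ax": 0, "ay": 0, "az": 0, "x": 0, "y": 0, "z": 0, "fingers": 0}]'

```text
time_s: 12.0
eef_pos: [427.9, 81.3, 240.7]
tcp_rot: [2.408, 2.017, 0.0]
force: [0.9, 0.4, -4.5]
gripper_width: 26.1
finger_force: 45.0
```

There is no contact force and the tip is now past the ring plane. I'll finish the insertion.

Emit:
play_rows --moves '[{"ax": 0, "ay": 0, "az": 0, "x": 0, "y": 0.3, "z": 0, "fingers": 0}, {"ax": 0, "ay": 0, "az": 0, "x": 0, "y": 0.3, "z": 0, "fingers": 0}, {"ax": 0, "ay": 0, "az": 0, "x": 0, "y": 0.3, "z": 0, "fingers": 0}, {"ax": 0, "ay": 0, "az": 0, "x": 0, "y": 0.25, "z": 0, "fingers": 0}, {"ax": 0, "ay": 0, "az": 0, "x": 0, "y": 0, "z": 0, "fingers": 0}, {"ax": 0, "ay": 0, "az": 0, "x": 0, "y": 0, "z": 0, "fingers": 0}, {"ax": 0, "ay": 0, "az": 0, "x": 0, "y": 0, "z": 0, "fingers": 0}]'

```text
time_s: 12.7
eef_pos: [438.7, 79.3, 240.6]
tcp_rot: [-2.408, -2.017, 0.0]
force: [-0.3, -0.2, -3.1]
gripper_width: 25.6
finger_force: 45.0
```

```bash
python3 chk.py | grep -v '|'
python3 - <<'E'
from h import *
for n in('side','top'):
    f=shot(n); np.savez(n+'_d.npz',**{k:f[k] for k in('image','mtx','W')})
E
```

```text
12.7 [438.7  79.3 240.6] [-0.3 -0.2 -3.1]
tcp cowl -115.7 21.2 yaw 1.395
side {'tip': [388.2, 116.0], 'mid': [385.0, 110.8], 'rod': [381.7, 105.4], 'rod-20': [373.9, 106.6], 'eye': [385.1, 111.1]}
origin 367 95
top {'tip': [104.1, 200.2], 'mid': [102.4, 208.5], 'rod': [100.6, 217.2], 'rod-20': [109.3, 218.8], 'eye': [102.7, 207.9]}
origin 84 192
```

Now I'll pull gently along the eye's arc and check that the flap follows.

Emit:
play_rows --moves '[{"ax": 0, "ay": 0, "az": 0, "x": -0.4, "y": 0, "z": 0, "fingers": 0}, {"ax": 0, "ay": 0, "az": 0, "x": -0.4, "y": 0, "z": -0.15, "fingers": 0}, {"ax": 0, "ay": 0, "az": 0, "x": -0.4, "y": 0, "z": -0.2, "fingers": 0}, {"ax": 0, "ay": 0, "az": 0, "x": -0.5, "y": 0, "z": -0.25, "fingers": 0}, {"ax": 0, "ay": 0, "az": 0, "x": -0.5, "y": 0, "z": -0.25, "fingers": 0}, {"ax": 0, "ay": 0, "az": 0, "x": -0.5, "y": 0, "z": -0.2, "fingers": 0}]'

```text
time_s: 13.5
eef_pos: [434.0, 52.3, 251.4]
tcp_rot: [-2.408, -2.018, -0.0]
force: [0.5, 1.8, -4.9]
gripper_width: 26.1
finger_force: 45.0
```

```bash
cat > ang.py <<'E'
from fit import *
# flap angle/eye by side+top frame: sharp dump of forces and flap-diff centroid vs before
c=(480,189.5,1.394); T=tool(); s=bot.state()
d=T[:2,3]-c[:2]; X=np.array([np.cos(c[2]),np.sin(c[2])]); print(s['time_s'],'tcp cowl',(d@X).round(1),(-d[0]*X[1]+d[1]*X[0]).round(1),T[2,3].round(1),'F cowl',(s['force'][:2]@X).round(1),s['force'].round(1),'w',s['gripper_width'].round(2))
t=shot('top'); b=np.load('top_d.npz'); im=t['image'].mean(2); bi=b['image'].mean(2)
for r in (190,200,206,212,225): print(r,'now',im[r,78:130].astype(int).tolist(),'was',bi[r,78:130].astype(int).tolist()) if r in(190,) else None
for y in (-60,-40,40): # along flap column: expected top-edge pixel for each angle
    print(y,[(a,*np.round(proj(t,c2w(fl((-2,y,174),a),c)),0).astype(int).tolist()) for a in (.75,.6,.45,.3)])
E
python3 ang.py
```

```text
Traceback (most recent call last):
  File "ang.py", line 4, in <module>
    d=T[:2,3]-c[:2]; X=np.array([np.cos(c[2]),np.sin(c[2])]); print(s['time_s'],'tcp cowl',(d@X).round(1),(-d[0]*X[1]+d[1]*X[0]).round(1),T[2,3].round(1),'F cowl',(s['force'][:2]@X).round(1),s['force'].round(1),'w',s['gripper_width'].round(2))
                                                                                                                                                                                                                       ^^^^^^^^^^^^^^^^^^^^^^^^
AttributeError: 'float' object has no attribute 'round'
```

```bash
cat > ang.py <<'E'
from fit import *
c=(480,189.5,1.394); T=tool(); s=bot.state()
d=T[:2,3]-c[:2]; X=np.array([np.cos(c[2]),np.sin(c[2])]); print(s['time_s'],'peg cowl',(d@X).round(1)+193,(-d[0]*X[1]+d[1]*X[0]).round(1)-20,T[2,3].round(1)+10.7,'F cowl',(s['force'][:2]@X).round(1),s['force'].round(1))
t=shot('top'); b=np.load('top_d.npz')
# sample image along flap line y=-60 (cowl), floor-plane trace: for each angle the top-edge pixel
for nm,f in (('was',b),('now',t)):
    print(nm,[(round(a,2),int(f['image'][tuple(np.round(proj(t,c2w(fl((-2,-60,174),a),c))).astype(int)[::-1])].mean())) for a in np.arange(.25,.95,.03)])
E
python3 ang.py
```

```text
13.5 peg cowl 49.80000000000001 1.1000000000000014 262.1 F cowl 1.8 [ 0.5  1.8 -4.9]
was [(np.float64(0.25), 107), (np.float64(0.28), 105), (np.float64(0.31), 106), (np.float64(0.34), 105), (np.float64(0.37), 107), (np.float64(0.4), 103), (np.float64(0.43), 104), (np.float64(0.46), 106), (np.float64(0.49), 106), (np.float64(0.52), 103), (np.float64(0.55), 104), (np.float64(0.58), 105), (np.float64(0.61), 165), (np.float64(0.64), 170), (np.float64(0.67), 132), (np.float64(0.7), 100), (np.float64(0.73), 86), (np.float64(0.76), 70), (np.float64(0.79), 67), (np.float64(0.82), 66), (np.float64(0.85), 65), (np.float64(0.88), 67), (np.float64(0.91), 67), (np.float64(0.94), 67)]
now [(np.float64(0.25), 102), (np.float64(0.28), 102), (np.float64(0.31), 102), (np.float64(0.34), 103), (np.float64(0.37), 101), (np.float64(0.4), 101), (np.float64(0.43), 102), (np.float64(0.46), 99), (np.float64(0.49), 107), (np.float64(0.52), 158), (np.float64(0.55), 140), (np.float64(0.58), 100), (np.float64(0.61), 95), (np.float64(0.64), 94), (np.float64(0.67), 95), (np.float64(0.7), 93), (np.float64(0.73), 88), (np.float64(0.76), 71), (np.float64(0.79), 65), (np.float64(0.82), 66), (np.float64(0.85), 66), (np.float64(0.88), 66), (np.float64(0.91), 65), (np.float64(0.94), 65)]
```

The flap followed, moving about 0.12 rad, so it is hooked. I'll continue along the arc.

Emit:
play_rows --moves '[{"ax": 0, "ay": 0, "az": 0, "x": -0.4, "y": 0, "z": -0.14, "fingers": 0}, {"ax": 0, "ay": 0, "az": 0, "x": -0.4, "y": 0, "z": -0.14, "fingers": 0}, {"ax": 0, "ay": 0, "az": 0, "x": -0.4, "y": 0, "z": -0.13, "fingers": 0}, {"ax": 0, "ay": 0, "az": 0, "x": -0.4, "y": 0, "z": -0.12, "fingers": 0}, {"ax": 0, "ay": 0, "az": 0, "x": -0.4, "y": 0, "z": -0.11, "fingers": 0}, {"ax": 0, "ay": 0, "az": 0, "x": -0.4, "y": 0, "z": -0.1, "fingers": 0}, {"ax": 0, "ay": 0, "az": 0, "x": -0.4, "y": 0, "z": -0.08, "fingers": 0}, {"ax": 0, "ay": 0, "az": 0, "x": -0.4, "y": 0, "z": -0.07, "fingers": 0}, {"ax": 0, "ay": 0, "az": 0, "x": -0.4, "y": 0, "z": -0.05, "fingers": 0}, {"ax": 0, "ay": 0, "az": 0, "x": -0.4, "y": 0, "z": -0.05, "fingers": 0}, {"ax": 0, "ay": 0, "az": 0, "x": 0, "y": 0, "z": 0, "fingers": 0}]'

```text
time_s: 14.65
eef_pos: [427.0, 12.8, 261.1]
tcp_rot: [2.408, 2.017, -0.0]
force: [-0.4, 0.1, -3.0]
gripper_width: 25.7
finger_force: 45.0
```

```bash
python3 ang.py | head -1
```

```text
14.65 peg cowl 9.800000000000011 1.1000000000000014 271.8 F cowl -0.0 [-0.4  0.1 -3. ]
```

Emit:
play_rows --moves '[{"ax": 0, "ay": 0, "az": 0, "x": -0.3, "y": 0, "z": -0.03, "fingers": 0}, {"ax": 0, "ay": 0, "az": 0, "x": -0.3, "y": 0, "z": -0.03, "fingers": 0}, {"ax": 0, "ay": 0, "az": 0, "x": -0.3, "y": 0, "z": -0.02, "fingers": 0}, {"ax": 0, "ay": 0, "az": 0, "x": -0.3, "y": 0, "z": 0, "fingers": 0}, {"ax": 0, "ay": 0, "az": 0, "x": -0.3, "y": 0, "z": 0, "fingers": 0}, {"ax": 0, "ay": 0, "az": 0, "x": -0.3, "y": 0, "z": 0, "fingers": 0}]'

```text
time_s: 15.3
eef_pos: [423.9, -4.6, 261.8]
tcp_rot: [-2.408, -2.018, 0.0]
force: [0.4, 2.9, -5.2]
gripper_width: 25.8
finger_force: 45.0
```

```bash
python3 ang.py | head -1
```

```text
15.3 peg cowl -8.0 1.1000000000000014 272.5 F cowl 2.9 [ 0.4  2.9 -5.2]
```

Emit:
play_rows --moves '[{"ax": 0, "ay": 0, "az": 0, "x": -0.2, "y": 0, "z": 0, "fingers": 0}, {"ax": 0, "ay": 0, "az": 0, "x": -0.2, "y": 0, "z": 0, "fingers": 0}, {"ax": 0, "ay": 0, "az": 0, "x": -0.2, "y": 0, "z": 0.02, "fingers": 0}]'

```text
time_s: 15.65
eef_pos: [422.9, -10.4, 261.7]
tcp_rot: [-2.408, -2.018, 0.0]
force: [0.7, 0.9, -3.4]
gripper_width: 25.7
finger_force: 45.0
```

```bash
python3 ang.py | head -1
```

```text
15.65 peg cowl -13.800000000000011 1.0 272.4 F cowl 1.0 [ 0.7  0.9 -3.4]
```

Emit:
play_rows --moves '[{"ax": 0, "ay": 0, "az": 0, "x": -0.15, "y": 0, "z": 0, "fingers": 0}, {"ax": 0, "ay": 0, "az": 0, "x": -0.15, "y": 0, "z": 0.01, "fingers": 0}, {"ax": 0, "ay": 0, "az": 0, "x": 0, "y": 0, "z": 0, "fingers": 0}]'

```text
time_s: 16.0
eef_pos: [422.4, -13.4, 261.6]
tcp_rot: [-2.408, -2.018, 0.0]
force: [-0.4, 0.6, -3.3]
gripper_width: 25.7
finger_force: 45.0
```

Emit:
play_rows --moves '[{"ax": 0, "ay": 0, "az": 0, "x": -0.1, "y": 0, "z": 0, "fingers": 0}, {"ax": 0, "ay": 0, "az": 0, "x": -0.1, "y": 0, "z": 0.01, "fingers": 0}]'

```text
time_s: 16.2
eef_pos: [422.1, -15.2, 261.5]
tcp_rot: [-2.408, -2.018, -0.0]
force: [-0.2, 2.0, -5.2]
gripper_width: 25.6
finger_force: 45.0
```

Emit:
play_rows --moves '[{"ax": 0, "ay": 0, "az": 0, "x": -0.1, "y": 0, "z": 0, "fingers": 0}, {"ax": 0, "ay": 0, "az": 0, "x": -0.05, "y": 0, "z": 0, "fingers": 0}]'

```text
time_s: 16.4
eef_pos: [421.8, -16.8, 261.5]
tcp_rot: [-2.408, -2.018, -0.0]
force: [0.6, 1.5, -4.7]
gripper_width: 25.6
finger_force: 45.0
```

Emit:
play_rows --moves '[{"ax": 0, "ay": 0, "az": 0, "x": -0.1, "y": 0, "z": 0, "fingers": 0}]'

```text
time_s: 16.5
eef_pos: [421.6, -17.7, 261.5]
tcp_rot: [-2.408, -2.018, 0.0]
force: [0.5, 1.4, -4.4]
gripper_width: 26.0
finger_force: 45.0
```

Emit:
play_rows --moves '[{"ax": 0, "ay": 0, "az": 0, "x": -0.1, "y": 0, "z": 0, "fingers": 0}]'

```text
time_s: 16.6
eef_pos: [421.4, -18.7, 261.5]
tcp_rot: [-2.408, -2.018, 0.0]
force: [0.3, 1.7, -5.1]
gripper_width: 25.7
finger_force: 45.0
```

The pull has an upward component, so I'll lower slightly to make it horizontal and then go on in 1 mm steps.

Emit:
play_rows --moves '[{"ax": 0, "ay": 0, "az": 0, "x": 0, "y": 0, "z": 0.15, "fingers": 0}, {"ax": 0, "ay": 0, "az": 0, "x": -0.1, "y": 0, "z": 0.15, "fingers": 0}]'

```text
time_s: 16.8
eef_pos: [421.6, -19.6, 258.6]
tcp_rot: [2.408, 2.017, 0.001]
force: [0.0, 2.2, -2.1]
gripper_width: 25.7
finger_force: 45.0
```

Emit:
play_rows --moves '[{"ax": 0, "ay": 0, "az": 0, "x": -0.1, "y": 0, "z": 0, "fingers": 0}]'

```text
time_s: 16.9
eef_pos: [421.5, -20.2, 258.5]
tcp_rot: [-2.408, -2.017, -0.002]
force: [1.5, 5.9, -2.6]
gripper_width: 25.7
finger_force: 45.0
```

Emit:
play_rows --moves '[{"ax": 0, "ay": 0, "az": 0, "x": -0.1, "y": 0, "z": 0, "fingers": 0}]'

```text
time_s: 17.0
eef_pos: [421.4, -20.6, 258.6]
tcp_rot: [-2.408, -2.016, -0.004]
force: [2.8, 10.5, -4.2]
gripper_width: 25.9
finger_force: 45.0
```

Emit:
play_rows --moves '[{"ax": 0, "ay": 0, "az": 0, "x": -0.1, "y": 0, "z": 0, "fingers": 0}]'

```text
time_s: 17.1
eef_pos: [421.4, -21.1, 258.6]
tcp_rot: [-2.407, -2.016, -0.005]
force: [3.7, 14.1, -4.4]
gripper_width: 25.5
finger_force: 45.0
```

Emit:
play_rows --moves '[{"ax": 0, "ay": 0, "az": 0, "x": -0.04, "y": 0, "z": 0, "fingers": 0}]'

```text
time_s: 17.2
eef_pos: [421.3, -21.4, 258.5]
tcp_rot: [-2.407, -2.016, -0.005]
force: [3.8, 13.0, -5.1]
gripper_width: 25.7
finger_force: 45.0
```

Emit:
play_rows --moves '[{"ax": 0, "ay": 0, "az": 0, "x": -0.03, "y": 0, "z": 0, "fingers": 0}]'

```text
time_s: 17.3
eef_pos: [421.2, -21.5, 258.5]
tcp_rot: [-2.407, -2.015, -0.006]
force: [4.2, 13.4, -5.7]
gripper_width: 25.8
finger_force: 45.0
```

Emit:
play_rows --moves '[{"ax": 0, "ay": 0, "az": 0, "x": -0.05, "y": 0, "z": 0, "fingers": 0}]'

```text
time_s: 17.4
eef_pos: [421.2, -21.9, 258.5]
tcp_rot: [-2.407, -2.016, -0.006]
force: [4.4, 13.7, -5.4]
gripper_width: 26.0
finger_force: 45.0
```

Emit:
play_rows --moves '[{"ax": 0, "ay": 0, "az": 0, "x": -0.05, "y": 0, "z": 0, "fingers": 0}]'

```text
time_s: 17.5
eef_pos: [421.0, -22.6, 258.4]
tcp_rot: [-2.407, -2.016, -0.005]
force: [3.8, 12.4, -5.1]
gripper_width: 25.5
finger_force: 45.0
```

Emit:
play_rows --moves '[{"ax": 0, "ay": 0, "az": 0, "x": -0.05, "y": 0, "z": 0, "fingers": 0}]'

```text
time_s: 17.6
eef_pos: [420.8, -23.3, 258.4]
tcp_rot: [-2.407, -2.016, -0.004]
force: [3.4, 10.4, -4.7]
gripper_width: 25.7
finger_force: 45.0
```

Emit:
play_rows --moves '[{"ax": 0, "ay": 0, "az": 0, "x": -0.05, "y": 0, "z": 0, "fingers": 0}]'

```text
time_s: 17.7
eef_pos: [420.7, -24.0, 258.4]
tcp_rot: [-2.407, -2.016, -0.003]
force: [2.9, 8.9, -4.7]
gripper_width: 25.5
finger_force: 45.0
```

Emit:
play_rows --moves '[{"ax": 0, "ay": 0, "az": 0, "x": -0.05, "y": 0, "z": 0, "fingers": 0}]'

```text
time_s: 17.8
eef_pos: [420.5, -24.7, 258.3]
tcp_rot: [-2.407, -2.017, -0.003]
force: [1.7, 7.9, -5.6]
gripper_width: 26.1
finger_force: 45.0
```

Emit:
play_rows --moves '[{"ax": 0, "ay": 0, "az": 0, "x": -0.05, "y": 0, "z": 0.01, "fingers": 0}]'

```text
time_s: 17.9
eef_pos: [420.4, -25.3, 258.2]
tcp_rot: [-2.407, -2.017, -0.002]
force: [1.6, 7.4, -5.0]
gripper_width: 25.5
finger_force: 45.0
```

Emit:
play_rows --moves '[{"ax": 0, "ay": 0, "az": 0, "x": -0.05, "y": 0, "z": 0.01, "fingers": 0}]'

```text
time_s: 18.0
eef_pos: [420.2, -26.0, 258.1]
tcp_rot: [-2.408, -2.017, -0.002]
force: [2.7, 6.0, -4.8]
gripper_width: 25.8
finger_force: 45.0
```

Emit:
play_rows --moves '[{"ax": 0, "ay": 0, "az": 0, "x": -0.05, "y": 0, "z": 0.01, "fingers": 0}]'

```text
time_s: 18.1
eef_pos: [420.1, -26.6, 258.0]
tcp_rot: [-2.408, -2.017, -0.001]
force: [1.8, 5.6, -5.1]
gripper_width: 25.6
finger_force: 45.0
```

Emit:
play_rows --moves '[{"ax": 0, "ay": 0, "az": 0, "x": -0.05, "y": 0, "z": 0.01, "fingers": 0}]'

```text
time_s: 18.2
eef_pos: [420.0, -27.3, 257.9]
tcp_rot: [-2.408, -2.017, -0.001]
force: [1.5, 5.2, -5.4]
gripper_width: 26.1
finger_force: 45.0
```

Emit:
play_rows --moves '[{"ax": 0, "ay": 0, "az": 0, "x": -0.05, "y": 0, "z": 0.01, "fingers": 0}]'

```text
time_s: 18.3
eef_pos: [419.8, -27.9, 257.8]
tcp_rot: [-2.408, -2.017, -0.001]
force: [1.3, 3.9, -4.1]
gripper_width: 25.7
finger_force: 45.0
```

Emit:
play_rows --moves '[{"ax": 0, "ay": 0, "az": 0, "x": -0.05, "y": 0, "z": 0.01, "fingers": 0}]'

```text
time_s: 18.4
eef_pos: [419.7, -28.5, 257.8]
tcp_rot: [-2.408, -2.017, -0.0]
force: [0.4, 3.3, -4.7]
gripper_width: 25.8
finger_force: 45.0
```

Emit:
play_rows --moves '[{"ax": 0, "ay": 0, "az": 0, "x": -0.05, "y": 0, "z": 0.01, "fingers": 0}]'

```text
time_s: 18.5
eef_pos: [419.6, -29.2, 257.7]
tcp_rot: [-2.408, -2.018, 0.0]
force: [1.8, 3.6, -3.6]
gripper_width: 25.8
finger_force: 45.0
```

```bash
python3 ang.py | head -1
```

```text
18.5 peg cowl -32.900000000000006 1.0 268.4 F cowl 3.9 [ 1.8  3.6 -3.6]
```

Emit:
play_rows --moves '[{"ax": 0, "ay": 0, "az": 0, "x": -0.1, "y": 0, "z": 0.01, "fingers": 0}]'

```text
time_s: 18.65
eef_pos: [419.4, -30.3, 257.7]
tcp_rot: [2.408, 2.018, -0.0]
force: [0.6, 1.5, -2.7]
gripper_width: 25.6
finger_force: 45.0
```

Emit:
play_rows --moves '[{"ax": 0, "ay": 0, "az": 0, "x": -0.1, "y": 0, "z": 0.02, "fingers": 0}]'

```text
time_s: 18.75
eef_pos: [419.2, -31.4, 257.5]
tcp_rot: [2.408, 2.018, -0.001]
force: [-0.1, 0.7, -4.8]
gripper_width: 25.9
finger_force: 45.0
```

Emit:
play_rows --moves '[{"ax": 0, "ay": 0, "az": 0, "x": -0.1, "y": 0, "z": 0.01, "fingers": 0}]'

```text
time_s: 18.85
eef_pos: [419.1, -32.1, 257.4]
tcp_rot: [-2.408, -2.017, -0.001]
force: [1.4, 6.3, -4.0]
gripper_width: 26.2
finger_force: 45.0
```

Emit:
play_rows --moves '[{"ax": 0, "ay": 0, "az": 0, "x": -0.1, "y": 0, "z": 0.01, "fingers": 0}]'

```text
time_s: 18.95
eef_pos: [419.0, -32.4, 257.3]
tcp_rot: [-2.408, -2.016, -0.003]
force: [3.3, 10.1, -5.9]
gripper_width: 25.8
finger_force: 45.0
```

The catch snapped: the force dropped to about 0.7 N and then built to about 10.6 N against the stop. I'll hold here.

Emit:
play_rows --moves '[{"ax": 0, "ay": 0, "az": 0, "x": 0, "y": 0, "z": 0, "fingers": 0}, {"ax": 0, "ay": 0, "az": 0, "x": 0, "y": 0, "z": 0, "fingers": 0}]'

```text
time_s: 19.15
eef_pos: [419.0, -32.3, 257.2]
tcp_rot: [-2.407, -2.016, -0.002]
force: [2.2, 7.4, -4.9]
gripper_width: 25.7
finger_force: 45.0
```

Emit:
play_rows --moves '[{"ax": 0, "ay": 0, "az": 0, "x": 0, "y": 0, "z": 0, "fingers": 0}, {"ax": 0, "ay": 0, "az": 0, "x": 0, "y": 0, "z": 0, "fingers": 0}, {"ax": 0, "ay": 0, "az": 0, "x": 0, "y": 0, "z": 0, "fingers": 0}, {"ax": 0, "ay": 0, "az": 0, "x": 0, "y": 0, "z": 0, "fingers": 0}, {"ax": 0, "ay": 0, "az": 0, "x": 0, "y": 0, "z": 0, "fingers": 0}]'

```text
time_s: 19.65
eef_pos: [419.0, -32.3, 257.2]
tcp_rot: [-2.407, -2.017, -0.002]
force: [2.5, 7.9, -5.4]
gripper_width: 25.8
finger_force: 45.0
```

Emit:
play_rows --moves '[{"ax": 0, "ay": 0, "az": 0, "x": 0, "y": 0, "z": 0, "fingers": 0}, {"ax": 0, "ay": 0, "az": 0, "x": 0, "y": 0, "z": 0, "fingers": 0}, {"ax": 0, "ay": 0, "az": 0, "x": 0, "y": 0, "z": 0, "fingers": 0}, {"ax": 0, "ay": 0, "az": 0, "x": 0, "y": 0, "z": 0, "fingers": 0}, {"ax": 0, "ay": 0, "az": 0, "x": 0, "y": 0, "z": 0, "fingers": 0}, {"ax": 0, "ay": 0, "az": 0, "x": 0, "y": 0, "z": 0, "fingers": 0}, {"ax": 0, "ay": 0, "az": 0, "x": 0, "y": 0, "z": 0, "fingers": 0}]'

```text
time_s: 20.35
eef_pos: [419.1, -32.3, 257.2]
tcp_rot: [-2.407, -2.017, -0.002]
force: [1.7, 7.2, -3.9]
gripper_width: 25.5
finger_force: 45.0
```

```bash
python3 ang.py | head -1; python3 - <<'E'
from h import *
print(bot.state()['qpos'].round(2)); t=shot('top'); np.savez('top_e.npz',**{k:t[k] for k in('image','mtx','W')})
E
```

```text
20.35 peg cowl -36.099999999999994 1.0 267.9 F cowl 7.4 [ 1.7  7.2 -3.9]
[-0.11  0.07  2.02  0.    1.05  0.07]
```

The steady pull was 7–8 N. I'll nudge it closer to 10 N for another second, then release the tension.

Emit:
play_rows --moves '[{"ax": 0, "ay": 0, "az": 0, "x": -0.06, "y": 0, "z": 0, "fingers": 0}, {"ax": 0, "ay": 0, "az": 0, "x": 0, "y": 0, "z": 0, "fingers": 0}, {"ax": 0, "ay": 0, "az": 0, "x": 0, "y": 0, "z": 0, "fingers": 0}, {"ax": 0, "ay": 0, "az": 0, "x": 0, "y": 0, "z": 0, "fingers": 0}, {"ax": 0, "ay": 0, "az": 0, "x": 0, "y": 0, "z": 0, "fingers": 0}, {"ax": 0, "ay": 0, "az": 0, "x": 0, "y": 0, "z": 0, "fingers": 0}, {"ax": 0, "ay": 0, "az": 0, "x": 0, "y": 0, "z": 0, "fingers": 0}, {"ax": 0, "ay": 0, "az": 0, "x": 0, "y": 0, "z": 0, "fingers": 0}, {"ax": 0, "ay": 0, "az": 0, "x": 0, "y": 0, "z": 0, "fingers": 0}, {"ax": 0, "ay": 0, "az": 0, "x": 0, "y": 0, "z": 0, "fingers": 0}, {"ax": 0, "ay": 0, "az": 0, "x": 0, "y": 0, "z": 0, "fingers": 0}, {"ax": 0, "ay": 0, "az": 0, "x": 0, "y": 0, "z": 0, "fingers": 0}]'

```text
time_s: 21.65
eef_pos: [419.1, -32.5, 257.2]
tcp_rot: [-2.407, -2.016, -0.003]
force: [2.3, 10.3, -5.4]
gripper_width: 25.5
finger_force: 45.0
```

Emit:
play_rows --moves '[{"ax": 0, "ay": 0, "az": 0, "x": 0.2, "y": 0, "z": 0, "fingers": 0}, {"ax": 0, "ay": 0, "az": 0, "x": 0.2, "y": 0, "z": 0, "fingers": 0}, {"ax": 0, "ay": 0, "az": 0, "x": 0.2, "y": 0, "z": 0, "fingers": 0}, {"ax": 0, "ay": 0, "az": 0, "x": 0.1, "y": 0, "z": 0, "fingers": 0}, {"ax": 0, "ay": 0, "az": 0, "x": 0, "y": 0, "z": 0, "fingers": 0}, {"ax": 0, "ay": 0, "az": 0, "x": 0, "y": 0, "z": 0, "fingers": 0}]'

```text
time_s: 22.25
eef_pos: [420.0, -26.9, 257.3]
tcp_rot: [2.408, 2.018, -0.0]
force: [-0.8, -0.7, -2.0]
gripper_width: 25.7
finger_force: 45.0
```

Emit:
play_rows --moves '[{"ax": 0, "ay": 0, "az": 0, "x": 0, "y": -0.3, "z": -0.1, "fingers": 0}, {"ax": 0, "ay": 0, "az": 0, "x": 0, "y": -0.3, "z": 0, "fingers": 0}, {"ax": 0, "ay": 0, "az": 0, "x": 0, "y": -0.3, "z": 0, "fingers": 0}]'

```text
time_s: 22.55
eef_pos: [410.8, -25.2, 258.3]
tcp_rot: [-2.408, -2.018, 0.0]
force: [-0.6, -0.6, -2.8]
gripper_width: 26.1
finger_force: 45.0
```

Emit:
play_rows --moves '[{"ax": 0, "ay": 0, "az": 0, "x": 0, "y": -0.4, "z": 0, "fingers": 0}, {"ax": 0, "ay": 0, "az": 0, "x": 0, "y": -0.4, "z": 0, "fingers": 0}, {"ax": 0, "ay": 0, "az": 0, "x": 0, "y": -0.4, "z": 0, "fingers": 0}, {"ax": 0, "ay": 0, "az": 0, "x": 0, "y": -0.4, "z": 0, "fingers": 0}, {"ax": 0, "ay": 0, "az": 0, "x": 0, "y": -0.4, "z": 0, "fingers": 0}, {"ax": 0, "ay": 0, "az": 0, "x": 0, "y": -0.5, "z": 0, "fingers": 0}, {"ax": 0, "ay": 0, "az": 0, "x": 0, "y": 0, "z": 0, "fingers": 0}, {"ax": 0, "ay": 0, "az": 0, "x": 0, "y": 0, "z": 0, "fingers": 0}]'

```text
time_s: 23.35
eef_pos: [386.6, -20.9, 258.4]
tcp_rot: [2.408, 2.018, 0.0]
force: [0.4, 0.4, -3.4]
gripper_width: 25.6
finger_force: 45.0
```

```bash
python3 ang.py | head -1
```

```text
23.35 peg cowl -30.5 35.0 269.09999999999997 F cowl 0.4 [ 0.4  0.4 -3.4]
```

The peg is clear of the ring. I'll back away, turn to the original yaw and return above the original spot.

Emit:
play_rows --moves '[{"ax": 0, "ay": 0, "az": 0, "x": -2, "y": 0, "z": 0, "fingers": 0}, {"ax": 0, "ay": 0, "az": 0, "x": -3.5, "y": 0, "z": 0, "fingers": 0}, {"ax": 0, "ay": 0, "az": 0, "x": -3.5, "y": 0, "z": 0, "fingers": 0}, {"ax": 0, "ay": 0, "az": 0, "x": -3.5, "y": 0, "z": 0, "fingers": 0}, {"ax": 0, "ay": 0, "az": 0, "x": -3.5, "y": 0, "z": 0, "fingers": 0}, {"ax": 0, "ay": 0, "az": -0.061, "x": 0, "y": 0, "z": 0, "fingers": 0}, {"ax": 0, "ay": 0, "az": -0.061, "x": 0, "y": 0, "z": 0, "fingers": 0}, {"ax": 0, "ay": 0, "az": -0.061, "x": 0, "y": 0, "z": 0, "fingers": 0}, {"ax": 0, "ay": 0, "az": -0.061, "x": 0, "y": 0, "z": 0, "fingers": 0}, {"ax": 0, "ay": 0, "az": 0, "x": -0.2, "y": 2.3, "z": 0, "fingers": 0}, {"ax": 0, "ay": 0, "az": 0, "x": -0.2, "y": 2.3, "z": 0, "fingers": 0}, {"ax": 0, "ay": 0, "az": 0, "x": -0.2, "y": 2.3, "z": 0, "fingers": 0}, {"ax": 0, "ay": 0, "az": 0, "x": -0.2, "y": 2.3, "z": 0, "fingers": 0}, {"ax": 0, "ay": 0, "az": 0, "x": 0, "y": 2.3, "z": 0, "fingers": 0}, {"ax": 0, "ay": 0, "az": 0, "x": 0, "y": 0, "z": 0, "fingers": 0}, {"ax": 0, "ay": 0, "az": 0, "x": 0, "y": 0, "z": 0, "fingers": 0}]'

```text
time_s: 25.0
eef_pos: [473.7, -178.4, 257.8]
tcp_rot: [-2.143, -2.295, 0.001]
force: [0.1, -0.2, -2.4]
gripper_width: 26.0
finger_force: 45.0
```

```bash
python3 - <<'E'
from h import *
T=tool(); print(T.round(3).tolist())
E
```

```text
[[-0.069, 0.998, -0.001, 473.712], [0.998, 0.069, 0.0, -178.425], [0.0, -0.001, -1.0, 257.761], [0.0, 0.0, 0.0, 1.0]]
```

Lowering now, slowly at the end.

Emit:
play_rows --moves '[{"ax": 0, "ay": 0, "az": 0, "x": 0, "y": 0, "z": 2, "fingers": 0}, {"ax": 0, "ay": 0, "az": 0, "x": 0, "y": 0, "z": 4, "fingers": 0}, {"ax": 0, "ay": 0, "az": 0, "x": 0, "y": 0, "z": 4, "fingers": 0}, {"ax": 0, "ay": 0, "az": 0, "x": 0, "y": 0, "z": 4, "fingers": 0}, {"ax": 0, "ay": 0, "az": 0, "x": 0, "y": 0, "z": 4, "fingers": 0}, {"ax": 0, "ay": 0, "az": 0, "x": 0, "y": 0, "z": 3, "fingers": 0}, {"ax": 0, "ay": 0, "az": 0, "x": 0, "y": 0, "z": 2, "fingers": 0}, {"ax": 0, "ay": 0, "az": 0, "x": 0, "y": 0, "z": 1, "fingers": 0}, {"ax": 0, "ay": 0, "az": 0, "x": 0, "y": 0, "z": 0.5, "fingers": 0}, {"ax": 0, "ay": 0, "az": 0, "x": 0, "y": 0, "z": 0.4, "fingers": 0}, {"ax": 0, "ay": 0, "az": 0, "x": 0, "y": 0, "z": 0.3, "fingers": 0}, {"ax": 0, "ay": 0, "az": 0, "x": 0, "y": 0, "z": 0, "fingers": 0}, {"ax": 0, "ay": 0, "az": 0, "x": 0, "y": 0, "z": 0, "fingers": 0}]'

```text
time_s: 26.3
eef_pos: [474.2, -178.7, 6.9]
tcp_rot: [2.144, 2.295, 0.001]
force: [0.5, -0.2, -2.6]
gripper_width: 26.0
finger_force: 45.0
```

Emit:
play_rows --moves '[{"ax": 0, "ay": 0, "az": 0, "x": 0, "y": 0, "z": 0.1, "fingers": 0}, {"ax": 0, "ay": 0, "az": 0, "x": 0, "y": 0, "z": 0, "fingers": 0}]'

```text
time_s: 26.5
eef_pos: [474.0, -178.6, 5.5]
tcp_rot: [2.144, 2.295, 0.0]
force: [-0.4, -0.1, -3.6]
gripper_width: 25.8
finger_force: 45.0
```

Emit:
play_rows --moves '[{"ax": 0, "ay": 0, "az": 0, "x": 0, "y": 0, "z": 0.1, "fingers": 0}, {"ax": 0, "ay": 0, "az": 0, "x": 0, "y": 0, "z": 0, "fingers": 0}, {"ax": 0, "ay": 0, "az": 0, "x": 0, "y": 0, "z": 0, "fingers": 0}]'

```text
time_s: 26.8
eef_pos: [474.0, -178.6, 4.4]
tcp_rot: [2.144, 2.296, 0.0]
force: [-0.5, 0.5, -2.7]
gripper_width: 25.8
finger_force: 45.0
```

Emit:
play_rows --moves '[{"ax": 0, "ay": 0, "az": 0, "x": 0, "y": 0, "z": 0, "fingers": 0.35}, {"ax": 0, "ay": 0, "az": 0, "x": 0, "y": 0, "z": 0, "fingers": 0.45}, {"ax": 0, "ay": 0, "az": 0, "x": 0, "y": 0, "z": 0, "fingers": 0.6}, {"ax": 0, "ay": 0, "az": 0, "x": 0, "y": 0, "z": 0, "fingers": 0.6}, {"ax": 0, "ay": 0, "az": 0, "x": 0, "y": 0, "z": 0, "fingers": 0.6}, {"ax": 0, "ay": 0, "az": 0, "x": 0, "y": 0, "z": -1, "fingers": 0.6}, {"ax": 0, "ay": 0, "az": 0, "x": 0, "y": 0, "z": -3, "fingers": 0.6}, {"ax": 0, "ay": 0, "az": 0, "x": 0, "y": 0, "z": -4, "fingers": 0.6}, {"ax": 0, "ay": 0, "az": 0, "x": 0, "y": 0, "z": -4, "fingers": 0.6}, {"ax": 0, "ay": 0, "az": 0, "x": 0, "y": 0, "z": -4, "fingers": 0.6}, {"ax": 0, "ay": 0, "az": 0, "x": 0, "y": 0, "z": -4, "fingers": 0.6}, {"ax": 0, "ay": 0, "az": 0, "x": 0, "y": 0, "z": 0, "fingers": 0.6}, {"ax": 0, "ay": 0, "az": 0, "x": 0, "y": 0, "z": 0, "fingers": 0.6}]'

```text
time_s: 28.1
eef_pos: [474.1, -178.7, 205.5]
tcp_rot: [2.143, 2.294, 0.001]
force: [0.4, 0.2, -0.5]
gripper_width: 53.2
finger_force: 0.0
```

```bash
python3 - <<'E'
from fit import *
c=(480,189.5,1.394); s=bot.state(); print(s['time_s'],s['gripper_width'],s['force'])
f=shot('wrist'); print([(np.round(np.array(q['bbox'])*[512,384,512,384]).tolist(),round(q['conf'],2)) for q in bot.look_for('pole',f)])
t=shot('top')
for n in ('pole','spray','brine_bottle','shaker','counter','thermometer','eye','flap'): print(n,[(np.round(np.array(q['bbox'])*[512,384,512,384]).tolist(),round(q['conf'],2)) for q in bot.look_for(n,t)[:2]])
e=np.load('top_e.npz'); b=np.load('top_b.npz')
# change behind header (flap region) since hold with flap shut, and since open
P=np.array([proj(t,c2w(p,c)) for p in ((30,75,200),(30,-75,200),(150,-75,200),(150,75,200))]); m=np.zeros((384,512),np.uint8); cv2.fillPoly(m,[P.astype(np.int32)],1)
print([(round(float(cv2.absdiff(t['image'],x['image']).max(2)[m>0].mean()),1)) for x in (e,b)])
E
```

```text
28.1 53.15110523696669 [ 0.41864141  0.24922485 -0.51705725]
[([240.0, 0.0, 51.0, 265.0], 0.94)]
pole [([221.0, 215.0, 55.0, 8.0], 0.81)]
spray [([307.0, 119.0, 42.0, 37.0], 0.93), ([39.0, 148.0, 128.0, 116.0], 0.27)]
brine_bottle [([332.0, 147.0, 30.0, 23.0], 0.86)]
shaker [([210.0, 167.0, 19.0, 15.0], 0.69)]
counter [([261.0, 175.0, 11.0, 20.0], 0.74)]
thermometer [([350.0, 190.0, 8.0, 16.0], 0.46), ([219.0, 211.0, 54.0, 15.0], 0.39)]
eye [([127.0, 179.0, 27.0, 71.0], 0.9), ([332.0, 149.0, 31.0, 19.0], 0.52)]
flap []
[1.5, 25.1]
```

```bash
python3 -c "
from bench import bot
print(bot.close_job())"
```

```text
the job is handed in; nothing more can be done
None
```

I hooked the flap and drew it shut until the catch snapped, held 7–10 N on the eye for over 2 s, then unhooked and laid the pole back flat at its original spot. The flap still looks shut in the last top-camera picture and the other things look unmoved. I handed the job in at about 28 s, and no verdict was returned.

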